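Hand out the stacked culture dishes to their test stations

ROBOT

A 7-joint arm with a two-finger parallel gripper is mounted at the origin on the work surface. World frame = base frame: x ahead of the robot, y to its left, z up, the work surface at z = 0. Lengths are in m, angles in rad, forces in N, time in s.
With the tool pointing down it reaches from about 0.35 to 0.9 m from the base axis. Payload 8.1 kg.
Tool frame: the origin (TCP) lies at the very end of the fingers, on their centre line; the grasp point (between the pads) lies 19 mm behind it; z points along the fingers, y is the line along which they close (so a half turn about z gives the same grasp; the last joint's range is limited). The gripper opens to 92 mm and grips with 3 to 60 N. Pads are 19 mm wide; open, the fingers measure 130 mm over their backs; the gripper's body (75 mm by 190 mm) begins 47 mm behind the grasp point.
Start: joints at [-1.291, 0.434, 0.025, 1.573, -0.012, 1.134, -0.075], TCP at [0.233, 0.58, 0.227] pointing down, gripper open.
Joint ranges: [-2.62, 2.62], [-0.44, 2.09], [-1.27, 1.32], [0.08, 2.57], [-1.32, 4.46], [0.12, 2], [-2.74, 2.74]. Speed limits (rad/s): [2.22, 2.22, 3.01, 3.01, 3.14, 3.14, 3.14].

INTERFACE

Orientations are given as a rotation vector (axis times angle).
In Python, from station import read_state, capture, hand_in gives the robot as it stands. The module is installed in compiled form; this text tells all that it offers.
- The arm moves only by the tool move_arm, never from a script. Its argument "moves" is a list of rows, each an object of numbers: "x", "y", "z": the shift along the tool's x, y, z in units of 2.5 cm (1.0 is 2.5 cm); "wx", "wy", "wz": the turn, a rotation vector about the tool's x, y, z in units of 360 degrees (1.0 is 360 degrees); "hand": the opening, from 0 (shut) to 1 (fully open). A call has 1 to 5 rows; each row shifts and turns the commanded pose from where the row before left it, along the tool's axes as they then stand; what a row does not reach is not made up. A row lasts 1/12 s, in which the tool goes at most 41.7 mm and 7.16 degrees, less where a joint would pass 70% of its speed; a pose out of reach is approached as far as the arm can. A call with a number of a shift or a turn outside -1 to 1 is refused whole. A call with a gripper value outside its range is refused whole. The fingers move at their own pace and stop on an object; the grip force is fixed at half the most. Time passes only in rows, so rows that do not move let the fingers close. It gives the time, the measured TCP pose, the force, the opening and the grip force at its end, in the units of the state.
- read_state(): the state, without advancing time (a new reading comes with each control period).
- capture(name): name is "scene" or "top" or "wrist"; returns a dict with "color" (480x640x3 uint8, blue, green, red), "intrinsics" (3x3 intrinsics, pixels), "pose" (4x4, takes a point from camera to world coordinates); the wrist camera has in their place "hand_eye" (4x4, takes a point from camera to tool coordinates, whose origin is the TCP and whose axes are the flange's). Camera axes: x right, y down, z forward; pixel columns grow to the right and rows downward; lengths in m; the calibration is good to about 2 mm. A picture is of the moment at which its call begins: read the wrist's pose just before it. There is no depth.
- hand_in(): hands the job in; it is judged then, once.
The state is a dict: "time": time; "joint_pos": joint angles; "qd": joint speeds; "tau": joint torques, N m; "ee_pos": TCP position; "eef_rot": TCP orientation; "contact_force": force on the tool from outside, world axes, zero at the start; "moment": the same for the moment, N m; "grip_width": finger opening in m; "grasp_force": force on a finger pad.
Only numpy, scipy, OpenCV 4.12 (cv2) and the standard library are available. Lean on these libraries where they do the work, as an engineer would, in place of code of your own. Each camera call takes 0.05 s, during which the arm holds its last target. There are 200 camera calls.

TASK

Two stacks of closed culture dishes have come from the incubator on the grey tray: take them apart and set each dish in the middle of the plate where its test is done - the yellow-lidded one on the balance pan, the blue-lidded one on the shaker, the green-lidded one on the ceramic hot plate and the pink-lidded one on the light pad. The white-lidded blank stays where it is on the tray. Keep the dishes upright, set them down gently without dropping or tipping any, and let go of them.

Things in the scene. Friction and masses are not known exactly. Their poses are not given: they have to be found in the camera images.
- yellow_dish: closed round culture dish with a yellow lid, 50 mm in diameter over the lid and about 36 g; 20 mm high with a flat top (plus a 1 mm rim at the lid's edge); lid firmly fixed. Origin: centre of its underside, z up along its axis. At the start it stands second from below in one of the two stacks, on a 66 mm dish
- blue_dish: closed round culture dish with a blue lid, 50 mm in diameter over the lid and about 36 g; 20 mm high with a flat top (plus a 1 mm rim at the lid's edge); lid firmly fixed. Origin: centre of its underside, z up along its axis. At the start it stands second from below in one of the two stacks, on a 66 mm dish
- green_dish: closed round culture dish with a green lid, 34 mm in diameter over the lid and about 20 g; 20 mm high with a flat top (plus a 1 mm rim at the lid's edge); lid firmly fixed. Origin: centre of its underside, z up along its axis. At the start it is the third, topmost dish of one stack, on either the blue or the yellow one
- pink_dish: closed round culture dish with a pink lid, 66 mm in diameter over the lid and about 60 g; 20 mm high with a flat top (plus a 1 mm rim at the lid's edge); lid firmly fixed. Origin: centre of its underside, z up along its axis. At the start it stands on the tray's floor as the bottom dish of one of the two stacks
- white_dish: closed round culture dish with a white lid, 66 mm in diameter over the lid and about 60 g; 20 mm high with a flat top (plus a 1 mm rim at the lid's edge); lid firmly fixed. Origin: centre of its underside, z up along its axis. At the start it stands on the tray's floor as the bottom dish of one of the two stacks; it is the blank and is not to be moved
- tray: flat grey transport tray, 112 mm (its x) by 250 mm (its y), fixed; floor 4 mm thick, rim 8 mm high. Origin: centre of its underside. The two stacks stand on it about 62 mm to either side of its middle along its y, 40 mm and 60 mm high above the tray floor
- balance: Laboratory balance: pale grey housing with a small display and keys on its front edge, a square steel pan on top. Housing 128 mm wide and 145 mm deep. Fixed to the bench. Origin: on the bench top straight below the middle of the plate; x points to the back of the device, z up. The plate (the pan, 100 by 104 mm) is flat, level and does not move; its upper face lies 47 mm above the origin
- shaker: Laboratory shaker, switched off: teal housing with a knob and display on its front face, and above it a platform with a black ribbed rubber mat. Housing 128 mm wide and 145 mm deep. Fixed to the bench. Origin: on the bench top straight below the middle of the plate; x points to the back of the device, z up. The plate (the mat, 104 by 108 mm, on a metal platform 112 by 116 mm) is flat, level and does not move; its upper face lies 76 mm above the origin
- hotplate: Hot plate, cold: dark blue housing with two black knobs on its front face, a square white ceramic plate on top. Housing 128 mm wide and 145 mm deep. Fixed to the bench. Origin: on the bench top straight below the middle of the plate; x points to the back of the device, z up. The plate (the ceramic plate, 108 by 108 mm) is flat, level and does not move; its upper face lies 70 mm above the origin
- lightpad: Light pad for viewing dishes: low black housing with a square bright white diffuser let into its top. Housing 128 mm wide and 145 mm deep. Fixed to the bench. Origin: on the bench top straight below the middle of the plate; x points to the back of the device, z up. The plate (the diffuser, 106 by 106 mm) is flat, level and does not move; its upper face lies 26 mm above the origin

How it is judged:
By the outcome, as a careful person would: the job done as asked, in the order asked, and still so for the second after the job is handed in, with the robot touching nothing.
It also fails if it takes over 106 s, if anything falls off the work surface, if the arm or the gripper's body presses on something with over 40 N, if the wrist force passes 120 N, or if a joint passes its speed limit or range.

## Working session

There is one attempt and no reset: what is moved stays moved. The work goes in short steps, Python scripts to look and compute and a tool call to move; the robot and the scene stay as the last step left them, time stands still between calls to the robot, and variables do not carry over. Pictures are saved under pics/ and viewed, at most 14 in all, crops included, and the job is handed in when it is done.

Besides the shell and the picture viewer there is one more tool, called after "Emit:" as a command line: name --argument value ..., lists and objects as JSON in quotes. move_arm: Moves the arm, as the interface text tells. Its arguments: {"type":"object","properties":{"moves":{"type":"array"}},"required":["moves"]}

```bash
mkdir -p pics
python3 - <<'E'
from station import *
import cv2
s=read_state();print({k:s[k] for k in('time','ee_pos','eef_rot','grip_width','contact_force')})
for n in('scene','top'):
    c=capture(n);cv2.imwrite(f'pics/{n}0.png',c['color']);print(n,c['intrinsics'],c['pose'])
print(capture('wrist')['hand_eye'])
E
```

```text
{'time': 0.0, 'ee_pos': array([0.23333108, 0.57924796, 0.22592092]), 'eef_rot': array([-5.97733681e-01, -3.08406656e+00,  2.52646073e-03]), 'grip_width': 0.09198276612861053, 'contact_force': array([-0.44741369,  0.04180702,  0.01707523])}
scene [[486.8569281    0.         319.12628991]
 [  0.         486.8569281  236.11846285]
 [  0.           0.           1.        ]] [[-0.77434403  0.51338376 -0.36990329  0.92565658]
 [ 0.63273008  0.63434351 -0.44414069  0.43493028]
 [ 0.00663113 -0.57796663 -0.81603346  0.82086256]
 [ 0.          0.          0.          1.        ]]
top [[491.69235772   0.         319.67593074]
 [  0.         491.69235772 238.50004369]
 [  0.           0.           1.        ]] [[ 0.0243757  -0.99707595  0.07242496  0.48010989]
 [-0.99966611 -0.02493204 -0.00678743 -0.00601673]
 [ 0.00857328 -0.07223533 -0.99735077  1.20658054]
 [ 0.          0.          0.          1.        ]]
[[ 8.07577027e-04 -9.53985144e-01 -2.99852787e-01  8.19761435e-02]
 [ 9.99999669e-01  7.99458750e-04  1.49756786e-04 -7.02546189e-04]
 [ 9.68541851e-05 -2.99852808e-01  9.53985474e-01 -1.58973403e-01]
 [ 0.00000000e+00  0.00000000e+00  0.00000000e+00  1.00000000e+00]]
```

View pics/scene0.png

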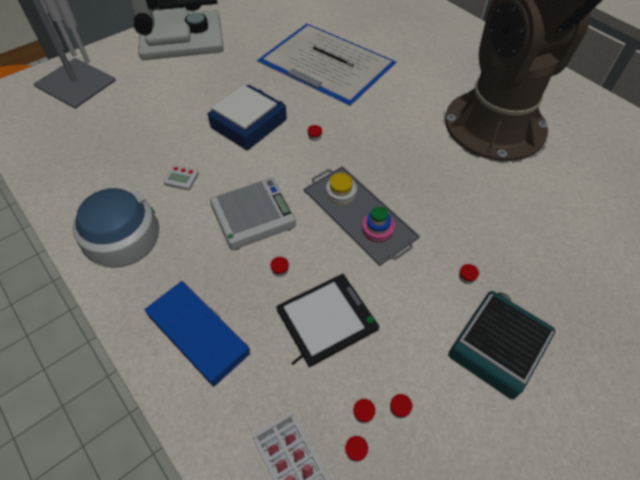

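View pics/top0.png

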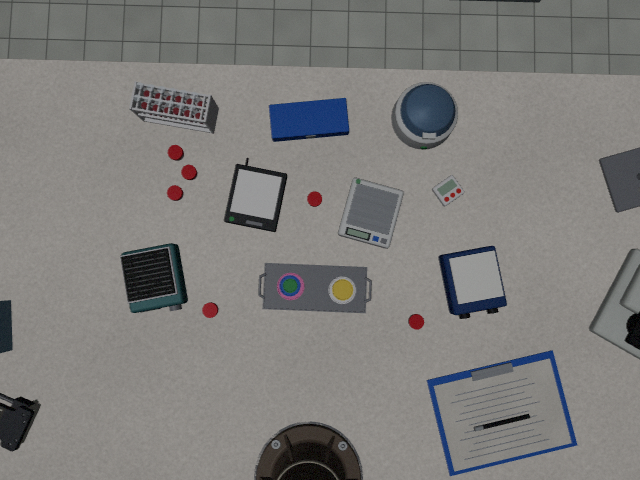

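Run:
```python
import cv2
t=cv2.imread('pics/top0.png');s=cv2.imread('pics/scene0.png')
a=lambda i,x0,x1,y0,y1,f:cv2.resize(i[y0:y1,x0:x1],None,fx=f,fy=f,interpolation=cv2.INTER_CUBIC)
cv2.imwrite('pics/topc.png',a(t,115,315,155,315,4)[:600]);cv2.imwrite('pics/topd.png',a(t,330,515,165,325,4)[:600])
cv2.imwrite('pics/scenec.png',a(s,200,560,80,400,1.85))
```

```text
(no output)
```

View pics/topc.png

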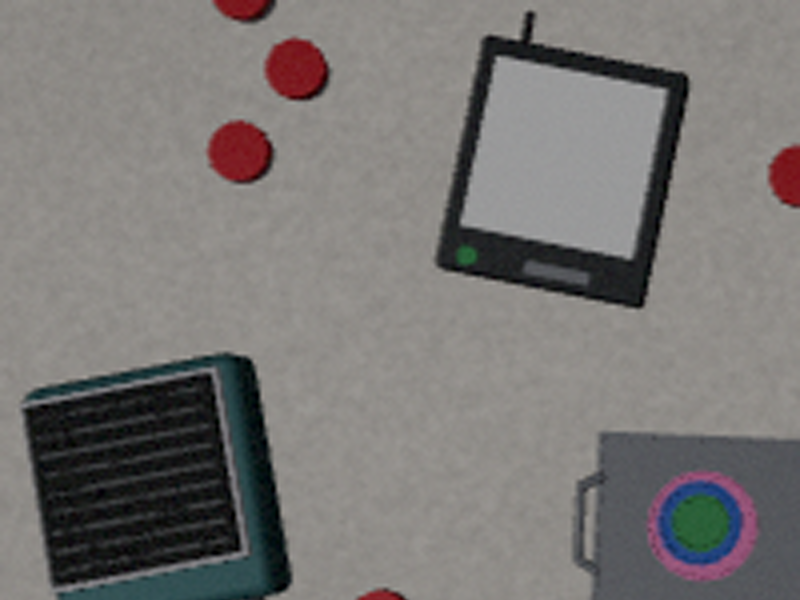

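View pics/topd.png

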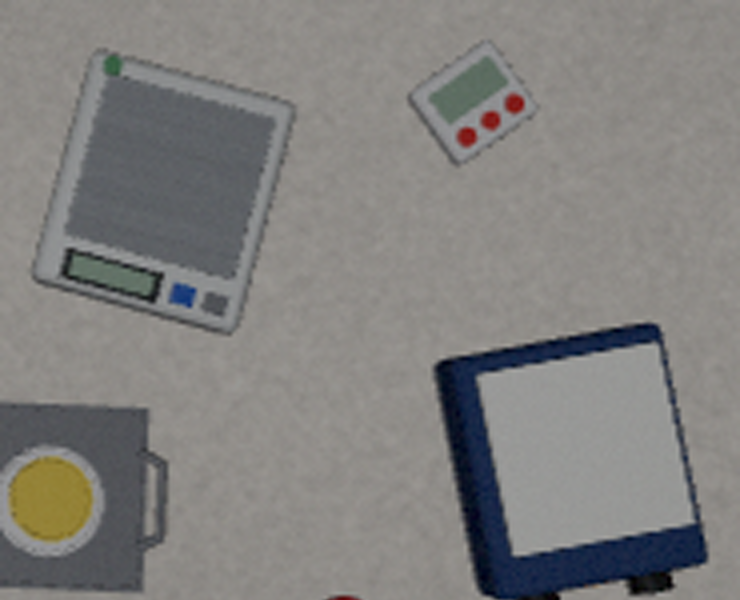

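View pics/scenec.png

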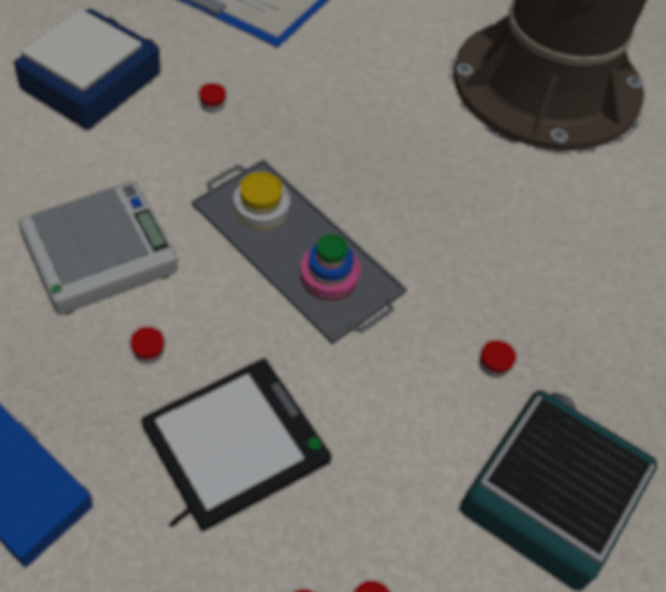

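```bash
cat > h.py <<'E'
import numpy as np
from station import read_state,capture
from scipy.spatial.transform import Rotation as R
def ray(c,uv,T):
    d=T[:3,:3]@np.linalg.solve(c['intrinsics'],[uv[0],uv[1],1]);return T[:3,3],d/np.linalg.norm(d)
def plane(o,d,z): return o+d*(z-o[2])/d[2]
def tri(rs):
    A=sum(np.eye(3)-np.outer(d,d) for o,d in rs);b=sum((np.eye(3)-np.outer(d,d))@o for o,d in rs)
    p=np.linalg.solve(A,b);return p,max(np.linalg.norm((np.eye(3)-np.outer(d,d))@(p-o)) for o,d in rs)
def diag(P):
    P=np.array(P,float)
    if P.ndim==1:return P
    a,b,c,d=P;s=np.linalg.solve(np.c_[c-a,b-d],b-a);return a+s[0]*(c-a)
E
python3 - <<'E'
from h import *
t=capture('top');s=capture('scene')
f=lambda P,ox,oy,k:(np.array(P)+.5)/k-.5+[ox,oy]
C=lambda P:f(P,115,155,4);D=lambda P:f(P,330,165,4);S=lambda P:f(P,200,80,1.85)
d={'light':(C([(492,54),(670,88),(634,262),(459,228)]),S([(211,511),(155,424),(250,374),(305,457)])),
'shaker':(C([(25,404),(214,367),(247,551),(54,588)]),S([(604,557),(487,479),(549,394),(655,462)])),
'hot':(D([(476,374),(660,342),(698,524),(512,557)]),S([(76,88),(22,46),(89,10),(141,45)])),
'bal':(D([(105,75),(276,120),(236,280),(65,236)]),S([(63,288),(28,224),(122,190),(150,248)])),
'green':(C((700,522)),S((332,247))),'yellow':(D((50,499)),S((261,188))),
}
H=dict(light=.026,shaker=.076,hot=.07,bal=.047,green=.064,yellow=.044)
for k,(a,b) in d.items():
    r=[ray(t,diag(a),t['pose']),ray(s,diag(b),s['pose'])]
    p,e=tri(r);print(k,p.round(4),'err',round(e,4),'top@h',plane(*r[0],H[k]).round(4),'scene@h',plane(*r[1],H[k]).round(4))
    if a.ndim>1:
        q=np.array([plane(*ray(t,x,t['pose']),H[k])for x in a]);print('  sides',np.linalg.norm(q-np.roll(q,-1,0),axis=1).round(3),'yaw',np.degrees(np.arctan2(*(q[0]-q[3])[1::-1])).round(1))
E
```

```text
light [0.6697 0.145  0.0203] err 0.0005 top@h [0.6692 0.1439 0.026 ] scene@h [0.6712 0.1474 0.026 ]
  sides [0.11  0.108 0.108 0.108] yaw -8.5
shaker [0.4701 0.3783 0.0764] err 0.0026 top@h [0.4716 0.3761 0.076 ] scene@h [0.468  0.3803 0.076 ]
  sides [0.11  0.107 0.111 0.107] yaw 11.9
hot [ 0.482  -0.3772  0.0689] err 0.0012 top@h [ 0.483  -0.3777  0.07  ] scene@h [ 0.4819 -0.375   0.07  ]
  sides [0.109 0.107 0.109 0.107] yaw 11.5
bal [ 0.6369 -0.1368  0.0378] err 0.0023 top@h [ 0.6375 -0.1373  0.047 ] scene@h [ 0.6387 -0.1284  0.047 ]
  sides [0.105 0.099 0.105 0.099] yaw -12.7
green [0.4532 0.0532 0.0605] err 0.0001 top@h [0.4533 0.0531 0.064 ] scene@h [0.4555 0.0548 0.064 ]
yellow [ 0.4461 -0.0701  0.0422] err 0.0004 top@h [ 0.4458 -0.0697  0.044 ] scene@h [ 0.4474 -0.0692  0.044 ]
```

The pictures show pan, shaker, hot plate and pad, plus green on blue on pink at top (290,286) and yellow on white at (342,289). Triangulated heights agree with the sizes given to a few mm. I'll start with yellow.

Emit:
move_arm --moves '[{"wz": -0.0195}, {"wz": -0.0195}, {"wz": -0.0195}, {"x": -0.3, "y": -1}, {"x": -0.3, "y": -1}]'

```text
validation failed for argument at $.mo...
```

Emit:
move_arm --moves '[{"x": -0.3, "y": -1}, {"x": -0.3, "y": -1}, {"x": -0.3, "y": -1}, {"x": -0.3, "y": -1}, {"x": -0.3, "y": -1}]'

```text
validation failed for argument at $.mo...
```

Emit:
move_arm --moves '[{"x": 0, "y": 0, "z": 0, "wx": 0, "wy": 0, "wz": -0.0195, "hand": 1}, {"x": 0, "y": 0, "z": 0, "wx": 0, "wy": 0, "wz": -0.0195, "hand": 1}, {"x": 0, "y": 0, "z": 0, "wx": 0, "wy": 0, "wz": -0.0195, "hand": 1}, {"x": -0.3, "y": -1, "z": 0, "wx": 0, "wy": 0, "wz": 0, "hand": 1}, {"x": -0.3, "y": -1, "z": 0, "wx": 0, "wy": 0, "wz": 0, "hand": 1}]'

```text
time: 0.67
ee_pos: [0.247, 0.5298, 0.2262]
eef_rot: [-0.019, -3.141, -0.0]
contact_force: [1.4, -0.7, -0.1]
grip_width: 0.092
grasp_force: 0.0
```

Emit:
move_arm --moves '[{"x": -0.33, "y": -1, "z": 0.15, "wx": 0, "wy": 0, "wz": 0, "hand": 1}, {"x": -0.33, "y": -1, "z": 0.15, "wx": 0, "wy": 0, "wz": 0, "hand": 1}, {"x": -0.33, "y": -1, "z": 0.15, "wx": 0, "wy": 0, "wz": 0, "hand": 1}, {"x": -0.33, "y": -1, "z": 0.15, "wx": 0, "wy": 0, "wz": 0, "hand": 1}, {"x": -0.33, "y": -1, "z": 0.15, "wx": 0, "wy": 0, "wz": 0, "hand": 1}]'

```text
time: 1.08
ee_pos: [0.2873, 0.4026, 0.2078]
eef_rot: [0.024, 3.141, 0.0]
contact_force: [0.8, 0.5, -0.3]
grip_width: 0.0918
grasp_force: 0.0
```

Emit:
move_arm --moves '[{"x": -0.33, "y": -1, "z": 0.15, "wx": 0, "wy": 0, "wz": 0, "hand": 1}, {"x": -0.33, "y": -1, "z": 0.15, "wx": 0, "wy": 0, "wz": 0, "hand": 1}, {"x": -0.33, "y": -1, "z": 0.15, "wx": 0, "wy": 0, "wz": 0, "hand": 1}, {"x": -0.33, "y": -1, "z": 0.15, "wx": 0, "wy": 0, "wz": 0, "hand": 1}, {"x": -0.33, "y": -1, "z": 0.15, "wx": 0, "wy": 0, "wz": 0, "hand": 1}]'

```text
time: 1.5
ee_pos: [0.3266, 0.2771, 0.1892]
eef_rot: [0.024, 3.141, 0.001]
contact_force: [0.1, 0.4, -0.8]
grip_width: 0.0918
grasp_force: 0.0
```

Emit:
move_arm --moves '[{"x": -0.33, "y": -1, "z": 0.15, "wx": 0, "wy": 0, "wz": 0, "hand": 1}, {"x": -0.33, "y": -1, "z": 0.15, "wx": 0, "wy": 0, "wz": 0, "hand": 1}, {"x": -0.33, "y": -1, "z": 0.15, "wx": 0, "wy": 0, "wz": 0, "hand": 1}, {"x": -0.33, "y": -1, "z": 0.15, "wx": 0, "wy": 0, "wz": 0, "hand": 1}, {"x": -0.33, "y": -1, "z": 0.15, "wx": 0, "wy": 0, "wz": 0, "hand": 1}]'

```text
time: 1.92
ee_pos: [0.3659, 0.1515, 0.1705]
eef_rot: [0.024, 3.141, 0.001]
contact_force: [0.4, -0.1, -0.2]
grip_width: 0.092
grasp_force: 0.0
```

Emit:
move_arm --moves '[{"x": -0.33, "y": -1, "z": 0.15, "wx": 0, "wy": 0, "wz": 0, "hand": 1}, {"x": -0.33, "y": -1, "z": 0.15, "wx": 0, "wy": 0, "wz": 0, "hand": 1}, {"x": -0.33, "y": -1, "z": 0.15, "wx": 0, "wy": 0, "wz": 0, "hand": 1}, {"x": -0.33, "y": -1, "z": 0.15, "wx": 0, "wy": 0, "wz": 0, "hand": 1}, {"x": 0, "y": 0, "z": 0, "wx": 0, "wy": 0, "wz": 0, "hand": 1}]'

```text
time: 2.33
ee_pos: [0.3979, 0.0478, 0.1552]
eef_rot: [0.033, 3.141, -0.002]
contact_force: [-0.1, -0.2, -0.3]
grip_width: 0.0915
grasp_force: 0.0
```

```bash
cat >> h.py <<'E'
import cv2
def wcap(name):
    s=read_state();c=capture('wrist');T=np.eye(4);T[:3,:3]=R.from_rotvec(s['eef_rot']).as_matrix();T[:3,3]=s['ee_pos'];T=T@c['hand_eye']
    cv2.imwrite(f'pics/{name}.png',c['color']);np.savez(f'pics/{name}.npz',T=T,K=c['intrinsics']);return c,T
HUE=dict(yellow=(22,32),blue=(102,122),green=(50,85),pink=(150,175))
def blob(img,col):
    h=cv2.cvtColor(img,cv2.COLOR_BGR2HSV);a,b=HUE[col]
    m=cv2.inRange(h,(a,90,40),(b,255,255));n,l,st,ce=cv2.connectedComponentsWithStats(m)
    if n<2:return None
    i=1+st[1:,4].argmax();cs,_=cv2.findContours((l==i).astype('uint8'),0,2)
    return st[i],cv2.fitEllipse(cv2.convexHull(max(cs,key=len)))
E
python3 - <<'E'
from h import *
c,T=wcap('w1')
for k,z in dict(yellow=.044,green=.064).items():
    b=blob(c['color'],k);print(k,b, b and plane(*ray(c,b[1][0],T),z).round(4))
E
```

```text
yellow (array([ 117,  265,   74,   62, 2462], dtype=int32), ((154.019287109375, 299.5526428222656), (67.3975830078125, 73.9013442993164), 82.20005798339844)) [ 0.4425 -0.0697  0.044 ]
green (array([ 305,  295,   51,   53, 1936], dtype=int32), ((330.39337158203125, 321.5917663574219), (49.74460983276367, 52.59324264526367), 24.3118953704834)) [0.4513 0.0534 0.064 ]
```

Emit:
move_arm --moves '[{"x": -0.4, "y": -0.95, "z": 0.15, "wx": 0, "wy": 0, "wz": 0, "hand": 1}, {"x": -0.4, "y": -0.95, "z": 0.15, "wx": 0, "wy": 0, "wz": 0, "hand": 1}, {"x": -0.4, "y": -0.95, "z": 0.15, "wx": 0, "wy": 0, "wz": 0, "hand": 1}, {"x": -0.4, "y": -0.95, "z": 0.15, "wx": 0, "wy": 0, "wz": 0, "hand": 1}, {"x": -0.4, "y": -0.95, "z": 0.15, "wx": 0, "wy": 0, "wz": 0, "hand": 1}]'

```text
time: 2.8
ee_pos: [0.4459, -0.0673, 0.1367]
eef_rot: [0.022, 3.141, 0.001]
contact_force: [0.2, 0.3, -0.8]
grip_width: 0.092
grasp_force: 0.0
```

Emit:
move_arm --moves '[{"x": 0, "y": 0, "z": 0.3, "wx": 0, "wy": 0, "wz": 0, "hand": 1}, {"x": 0, "y": 0, "z": 0, "wx": 0, "wy": 0, "wz": 0, "hand": 1}]'

```text
time: 2.97
ee_pos: [0.4451, -0.0675, 0.1283]
eef_rot: [-0.027, -3.14, 0.0]
contact_force: [-1.1, 0.9, 0.0]
grip_width: 0.0918
grasp_force: 0.0
```

Run:
```python
from h import *
c,T=wcap('w2')
for k,z in dict(yellow=.044,green=.064).items():
    b=blob(c['color'],k);print(k,b, b and plane(*ray(c,b[1][0],T),z).round(4))
```

```text
yellow (array([ 275,  205,   83,   84, 5354], dtype=int32), ((315.7663879394531, 246.8079833984375), (82.2820816040039, 83.07955932617188), 175.7151336669922)) [ 0.4439 -0.0701  0.044 ]
green (array([ 505,  238,   61,   60, 2586], dtype=int32), ((535.2171630859375, 268.4598083496094), (54.32169723510742, 63.37800216674805), 51.01025390625)) [0.4521 0.054  0.064 ]
```

View pics/w2.png

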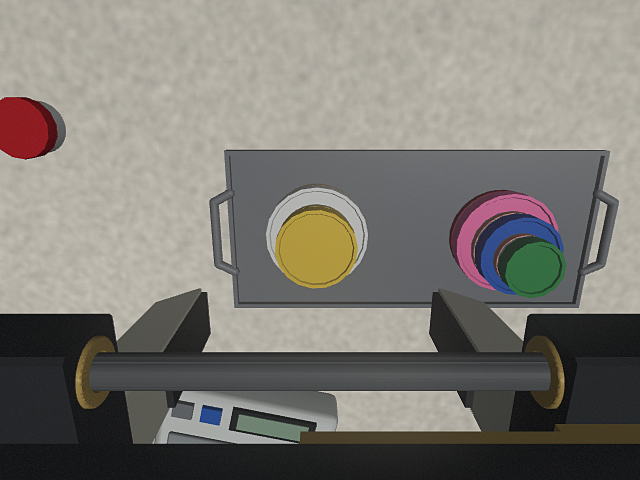

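The wrist view shows yellow centred at pixel (316,247) between the fingers and the green stack at (535,268). Yellow is at about (0.445, -0.070), so I'll descend.

Emit:
move_arm --moves '[{"x": 0, "y": -0.1, "z": 1, "wx": 0, "wy": 0, "wz": 0, "hand": 1}, {"x": 0, "y": 0, "z": 1, "wx": 0, "wy": 0, "wz": 0, "hand": 1}, {"x": 0, "y": 0, "z": 0.8, "wx": 0, "wy": 0, "wz": 0, "hand": 1}, {"x": 0, "y": 0, "z": 0.6, "wx": 0, "wy": 0, "wz": 0, "hand": 1}, {"x": 0, "y": 0, "z": 0.4, "wx": 0, "wy": 0, "wz": 0, "hand": 1}]'

```text
time: 3.43
ee_pos: [0.4444, -0.0677, 0.0331]
eef_rot: [-0.02, -3.14, -0.002]
contact_force: [0.5, -0.9, -0.1]
grip_width: 0.0913
grasp_force: 0.0
```

Emit:
move_arm --moves '[{"x": 0, "y": 0, "z": 0.15, "wx": 0, "wy": 0, "wz": 0, "hand": 1}, {"x": 0, "y": 0, "z": 0, "wx": 0, "wy": 0, "wz": 0, "hand": 0.65}, {"x": 0, "y": 0, "z": 0, "wx": 0, "wy": 0, "wz": 0, "hand": 0.65}, {"x": 0, "y": 0, "z": 0, "wx": 0, "wy": 0, "wz": 0, "hand": 0.65}]'

```text
time: 3.77
ee_pos: [0.4459, -0.0693, 0.0313]
eef_rot: [0.023, 3.14, 0.001]
contact_force: [-0.4, 1.0, -0.3]
grip_width: 0.0765
grasp_force: 0.0
```

Emit:
move_arm --moves '[{"x": 0, "y": 0, "z": 0.05, "wx": 0, "wy": 0, "wz": 0, "hand": 0.57}, {"x": 0, "y": 0, "z": 0, "wx": 0, "wy": 0, "wz": 0, "hand": 0.57}, {"x": 0, "y": 0, "z": 0, "wx": 0, "wy": 0, "wz": 0, "hand": 0.4}, {"x": 0, "y": 0, "z": 0, "wx": 0, "wy": 0, "wz": 0, "hand": 0.4}, {"x": 0, "y": 0, "z": 0, "wx": 0, "wy": 0, "wz": 0, "hand": 0.4}]'

```text
time: 4.18
ee_pos: [0.4454, -0.0698, 0.0294]
eef_rot: [0.024, 3.141, 0.0]
contact_force: [-1.4, -0.1, 3.7]
grip_width: 0.0494
grasp_force: 30.0
```

Emit:
move_arm --moves '[{"x": 0, "y": 0, "z": 0, "wx": 0, "wy": 0, "wz": 0, "hand": 0.4}, {"x": 0, "y": 0, "z": 0, "wx": 0, "wy": 0, "wz": 0, "hand": 0.4}, {"x": 0, "y": 0, "z": 0, "wx": 0, "wy": 0, "wz": 0, "hand": 0.4}]'

```text
time: 4.43
ee_pos: [0.4454, -0.0698, 0.0294]
eef_rot: [0.024, 3.141, 0.0]
contact_force: [-1.3, 0.6, 4.4]
grip_width: 0.0491
grasp_force: 30.0
```

Emit:
move_arm --moves '[{"x": 0, "y": 0, "z": -0.1, "wx": 0, "wy": 0, "wz": 0, "hand": 0.4}, {"x": 0, "y": 0, "z": -0.4, "wx": 0, "wy": 0, "wz": 0, "hand": 0.4}, {"x": 0, "y": 0, "z": -0.8, "wx": 0, "wy": 0, "wz": 0, "hand": 0.4}, {"x": 0, "y": 0, "z": -1, "wx": 0, "wy": 0, "wz": 0, "hand": 0.4}, {"x": -0.3, "y": -0.1, "z": -1, "wx": 0, "wy": 0, "wz": 0, "hand": 0.4}]'

```text
time: 4.85
ee_pos: [0.4507, -0.0722, 0.1121]
eef_rot: [-0.024, -3.138, -0.0]
contact_force: [1.3, 0.5, -1.2]
grip_width: 0.0496
grasp_force: 30.0
```

Emit:
move_arm --moves '[{"x": -0.6, "y": -0.2, "z": -0.4, "wx": 0, "wy": 0, "wz": 0, "hand": 0.4}, {"x": -0.8, "y": -0.25, "z": 0, "wx": 0, "wy": 0, "wz": 0, "hand": 0.4}, {"x": -0.8, "y": -0.25, "z": 0, "wx": 0, "wy": 0, "wz": 0, "hand": 0.4}, {"x": -0.4, "y": -0.1, "z": 0, "wx": 0, "wy": 0, "wz": 0, "hand": 0.4}, {"x": 0, "y": 0, "z": 0, "wx": 0, "wy": 0, "wz": 0, "hand": 0.4}]'

```text
time: 5.27
ee_pos: [0.5192, -0.094, 0.1216]
eef_rot: [0.025, 3.14, -0.001]
contact_force: [0.1, 0.8, 0.1]
grip_width: 0.0493
grasp_force: 30.0
```

Run:
```python
from h import *
c,T=wcap('w3')
P=np.linalg.inv(T)@np.array([.6375,-.1373,.047,1]);q=c['intrinsics']@P[:3];print(q/q[2],read_state()['ee_pos'])
```

```text
[258.11669682 421.34305876   1.        ] [ 0.51736992 -0.0935706   0.12123641]
```

View pics/w3.png

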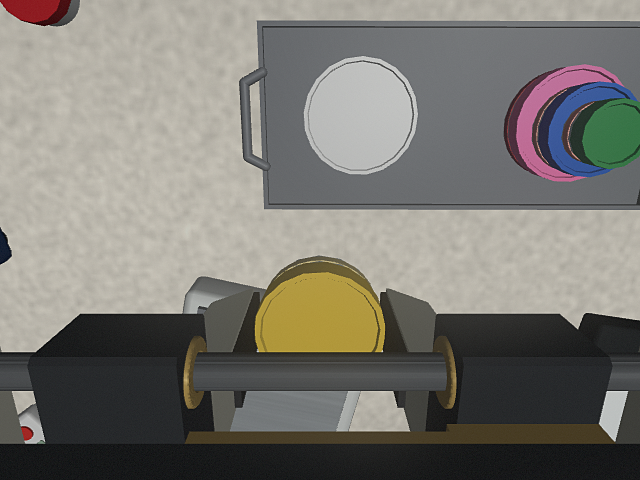

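Yellow is held level and centred at (320,320), and white is undisturbed at (360,115). Next, the balance.

Emit:
move_arm --moves '[{"x": -0.8, "y": -0.3, "z": 0, "wx": 0, "wy": 0, "wz": 0, "hand": 0.4}, {"x": -0.9, "y": -0.35, "z": 0, "wx": 0, "wy": 0, "wz": 0, "hand": 0.4}, {"x": -0.9, "y": -0.35, "z": 0, "wx": 0, "wy": 0, "wz": 0, "hand": 0.4}, {"x": -0.9, "y": -0.35, "z": 0, "wx": 0, "wy": 0, "wz": 0, "hand": 0.4}, {"x": -0.8, "y": -0.3, "z": 0, "wx": 0, "wy": 0, "wz": 0, "hand": 0.4}]'

```text
time: 5.73
ee_pos: [0.6239, -0.1363, 0.1212]
eef_rot: [-0.024, -3.14, -0.001]
contact_force: [-0.1, -0.3, -0.6]
grip_width: 0.0494
grasp_force: 30.0
```

Emit:
move_arm --moves '[{"x": -0.45, "y": -0.1, "z": 0.4, "wx": 0, "wy": 0, "wz": 0, "hand": 0.4}, {"x": 0, "y": 0, "z": 0.8, "wx": 0, "wy": 0, "wz": 0, "hand": 0.4}, {"x": 0, "y": 0, "z": 0.8, "wx": 0, "wy": 0, "wz": 0, "hand": 0.4}, {"x": 0, "y": 0, "z": 0.4, "wx": 0, "wy": 0, "wz": 0, "hand": 0.4}, {"x": 0, "y": 0, "z": 0, "wx": 0, "wy": 0, "wz": 0, "hand": 0.4}]'

```text
time: 6.15
ee_pos: [0.6325, -0.138, 0.0589]
eef_rot: [-0.024, -3.136, -0.002]
contact_force: [-0.1, -1.2, -0.3]
grip_width: 0.049
grasp_force: 30.0
```

Emit:
move_arm --moves '[{"x": 0, "y": 0, "z": 0.1, "wx": 0, "wy": 0, "wz": 0, "hand": 0.4}, {"x": 0, "y": 0, "z": 0.05, "wx": 0, "wy": 0, "wz": 0, "hand": 0.4}, {"x": 0, "y": 0, "z": 0, "wx": 0, "wy": 0, "wz": 0, "hand": 0.4}]'

```text
time: 6.4
ee_pos: [0.6359, -0.139, 0.0589]
eef_rot: [0.024, 3.14, -0.0]
contact_force: [0.3, -0.7, -0.5]
grip_width: 0.0492
grasp_force: 30.0
```

Emit:
move_arm --moves '[{"x": -0.06, "y": 0.05, "z": 0.08, "wx": 0, "wy": 0, "wz": 0, "hand": 0.4}, {"x": 0, "y": 0, "z": 0.04, "wx": 0, "wy": 0, "wz": 0, "hand": 0.4}, {"x": 0, "y": 0, "z": 0, "wx": 0, "wy": 0, "wz": 0, "hand": 0.4}]'

```text
time: 6.65
ee_pos: [0.6372, -0.1375, 0.0552]
eef_rot: [0.023, 3.141, 0.0]
contact_force: [-0.4, 0.6, -1.0]
grip_width: 0.0492
grasp_force: 30.0
```

Emit:
move_arm --moves '[{"x": 0, "y": 0, "z": 0.04, "wx": 0, "wy": 0, "wz": 0, "hand": 0.4}, {"x": 0, "y": 0, "z": 0, "wx": 0, "wy": 0, "wz": 0, "hand": 0.4}]'

```text
time: 6.82
ee_pos: [0.637, -0.1377, 0.0539]
eef_rot: [-0.024, -3.141, -0.0]
contact_force: [0.5, 0.6, 0.3]
grip_width: 0.0492
grasp_force: 30.0
```

Emit:
move_arm --moves '[{"x": 0, "y": 0, "z": 0.04, "wx": 0, "wy": 0, "wz": 0, "hand": 0.4}, {"x": 0, "y": 0, "z": 0, "wx": 0, "wy": 0, "wz": 0, "hand": 0.4}]'

```text
time: 6.98
ee_pos: [0.6369, -0.1377, 0.0528]
eef_rot: [-0.024, -3.141, -0.0]
contact_force: [-0.2, -0.2, -0.4]
grip_width: 0.0492
grasp_force: 30.0
```

Emit:
move_arm --moves '[{"x": 0, "y": 0, "z": 0.03, "wx": 0, "wy": 0, "wz": 0, "hand": 0.4}, {"x": 0, "y": 0, "z": 0, "wx": 0, "wy": 0, "wz": 0, "hand": 0.4}]'

```text
time: 7.15
ee_pos: [0.6371, -0.1378, 0.0526]
eef_rot: [0.024, 3.141, 0.0]
contact_force: [-2.1, 0.7, 4.2]
grip_width: 0.049
grasp_force: 30.0
```

Emit:
move_arm --moves '[{"x": 0, "y": 0, "z": 0.03, "wx": 0, "wy": 0, "wz": 0, "hand": 0.4}, {"x": 0, "y": 0, "z": 0, "wx": 0, "wy": 0, "wz": 0, "hand": 0.4}]'

```text
time: 7.32
ee_pos: [0.6371, -0.1378, 0.0525]
eef_rot: [0.024, 3.141, 0.0]
contact_force: [-4.2, 2.1, 10.3]
grip_width: 0.0489
grasp_force: 30.0
```

Emit:
move_arm --moves '[{"x": 0, "y": 0, "z": -0.04, "wx": 0, "wy": 0, "wz": 0, "hand": 0.4}, {"x": 0, "y": 0, "z": 0, "wx": 0, "wy": 0, "wz": 0, "hand": 0.7}, {"x": 0, "y": 0, "z": 0, "wx": 0, "wy": 0, "wz": 0, "hand": 0.7}, {"x": 0, "y": 0, "z": 0, "wx": 0, "wy": 0, "wz": 0, "hand": 0.7}, {"x": 0, "y": 0, "z": -0.2, "wx": 0, "wy": 0, "wz": 0, "hand": 0.7}]'

```text
time: 7.73
ee_pos: [0.6363, -0.1376, 0.0565]
eef_rot: [-0.024, -3.14, -0.0]
contact_force: [0.4, -0.0, -0.3]
grip_width: 0.0638
grasp_force: 0.0
```

Emit:
move_arm --moves '[{"x": 0, "y": 0, "z": -0.6, "wx": 0, "wy": 0, "wz": 0, "hand": 0.7}, {"x": 0, "y": 0, "z": -1, "wx": 0, "wy": 0, "wz": 0, "hand": 0.7}, {"x": 0, "y": 0.2, "z": -1, "wx": 0, "wy": 0, "wz": 0, "hand": 0.7}, {"x": 0.3, "y": 0.4, "z": -0.6, "wx": 0, "wy": 0, "wz": 0, "hand": 0.7}, {"x": 0.7, "y": 0.7, "z": 0, "wx": 0, "wy": 0, "wz": 0, "hand": 0.7}]'

```text
time: 8.15
ee_pos: [0.6159, -0.1072, 0.1415]
eef_rot: [0.028, 3.134, -0.003]
contact_force: [-0.1, -0.2, -0.8]
grip_width: 0.0639
grasp_force: 0.0
```

Emit:
move_arm --moves '[{"x": 0.9, "y": 0.9, "z": 0, "wx": 0, "wy": 0, "wz": 0, "hand": 0.7}, {"x": 0.9, "y": 0.9, "z": 0, "wx": 0, "wy": 0, "wz": 0, "hand": 0.7}, {"x": 0.9, "y": 0.9, "z": 0, "wx": 0, "wy": 0, "wz": 0, "hand": 0.7}, {"x": 0.9, "y": 0.9, "z": 0, "wx": 0, "wy": 0, "wz": 0, "hand": 0.7}, {"x": 0.9, "y": 0.9, "z": 0, "wx": 0, "wy": 0, "wz": 0, "hand": 0.7}]'

```text
time: 8.57
ee_pos: [0.5007, 0.0102, 0.1378]
eef_rot: [0.024, 3.141, 0.0]
contact_force: [1.1, 0.3, 0.6]
grip_width: 0.0644
grasp_force: 0.0
```

Emit:
move_arm --moves '[{"x": 0.9, "y": 0.9, "z": 0, "wx": 0, "wy": 0, "wz": 0, "hand": 0.7}, {"x": 0.8, "y": 0.9, "z": 0, "wx": 0, "wy": 0, "wz": 0, "hand": 0.7}, {"x": 0, "y": 0, "z": 0, "wx": 0, "wy": 0, "wz": 0, "hand": 0.7}]'

```text
time: 8.82
ee_pos: [0.456, 0.0593, 0.1374]
eef_rot: [-0.015, -3.139, -0.003]
contact_force: [0.1, 0.7, -0.9]
grip_width: 0.0642
grasp_force: 0.0
```

Run:
```python
from h import *
c,T=wcap('w4');b=blob(c['color'],'green');print(b,plane(*ray(c,b[1][0],T),.064),read_state()['ee_pos'])
t=capture('top');cv2.imwrite('pics/top1.png',t['color']);b=blob(t['color'],'yellow');print(b)
if b:print(plane(*ray(t,b[1][0],t['pose']),.067))
```

```text
(array([ 280,  218,   58,   60, 2544], dtype=int32), ((309.21563720703125, 247.94888305664062), (57.3669319152832, 59.2698974609375), 32.24040603637695)) [0.45171962 0.05315979 0.064     ] [0.45825269 0.05735942 0.13777675]
(array([363, 198,  22,  21, 366], dtype=int32), ((373.3897705078125, 208.0657501220703), (21.01121711730957, 21.59004020690918), 43.988250732421875))
[ 0.63727519 -0.13750168  0.067     ]
```

Emit:
move_arm --moves '[{"x": 0.2, "y": -0.16, "z": 0.6, "wx": 0, "wy": 0, "wz": 0, "hand": 0.7}, {"x": 0, "y": 0, "z": 0.9, "wx": 0, "wy": 0, "wz": 0, "hand": 0.7}, {"x": 0, "y": 0, "z": 0.9, "wx": 0, "wy": 0, "wz": 0, "hand": 0.7}, {"x": 0, "y": 0, "z": 0.6, "wx": 0, "wy": 0, "wz": 0, "hand": 0.7}, {"x": 0, "y": 0, "z": 0.3, "wx": 0, "wy": 0, "wz": 0, "hand": 0.7}]'

```text
time: 9.33
ee_pos: [0.4551, 0.0496, 0.0534]
eef_rot: [-0.027, -3.14, 0.002]
contact_force: [-0.0, -0.6, 0.1]
grip_width: 0.0643
grasp_force: 0.0
```

Emit:
move_arm --moves '[{"x": 0, "y": 0, "z": 0.1, "wx": 0, "wy": 0, "wz": 0, "hand": 0.6}, {"x": 0, "y": 0, "z": 0, "wx": 0, "wy": 0, "wz": 0, "hand": 0.5}, {"x": 0, "y": 0, "z": 0, "wx": 0, "wy": 0, "wz": 0, "hand": 0.5}, {"x": 0, "y": 0, "z": 0, "wx": 0, "wy": 0, "wz": 0, "hand": 0.5}]'

```text
time: 9.67
ee_pos: [0.4558, 0.051, 0.0533]
eef_rot: [0.025, 3.14, 0.001]
contact_force: [-0.6, -0.1, -0.3]
grip_width: 0.0469
grasp_force: 0.0
```

Emit:
move_arm --moves '[{"x": 0.12, "y": 0.06, "z": 0.06, "wx": 0, "wy": 0, "wz": 0, "hand": 0.5}, {"x": 0, "y": 0, "z": 0, "wx": 0, "wy": 0, "wz": 0, "hand": 0.5}, {"x": 0, "y": 0, "z": 0, "wx": 0, "wy": 0, "wz": 0, "hand": 0.5}]'

```text
time: 9.92
ee_pos: [0.4518, 0.0529, 0.0513]
eef_rot: [0.023, 3.141, 0.0]
contact_force: [0.3, 0.8, -0.3]
grip_width: 0.0459
grasp_force: 0.0
```

Run:
```python
from h import *
print(read_state()['ee_pos'])
c,T=wcap('w5');b=blob(c['color'],'green');print(b,plane(*ray(c,b[1][0],T),.064),read_state()['ee_pos'])
```

```text
[0.45180785 0.05288109 0.05126071]
(array([ 278,  281,   87,   71, 4749], dtype=int32), ((321.1446228027344, 328.5821228027344), (85.47335052490234, 94.23574829101562), 12.392847061157227)) [0.45179583 0.05316463 0.064     ] [0.45193354 0.05281681 0.0512436 ]
```

View pics/w5.png

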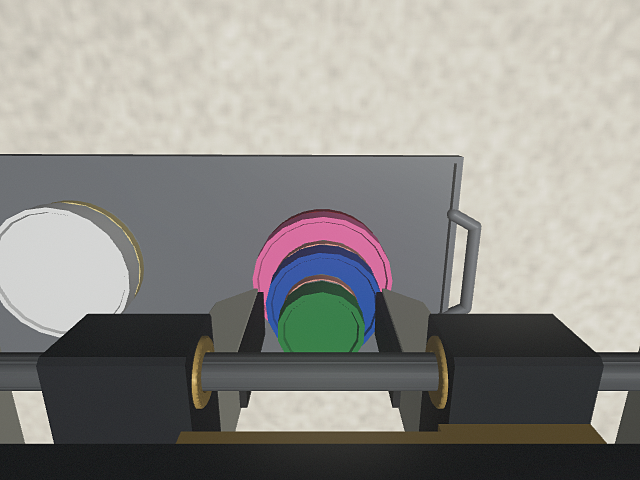

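Green is centred between the fingers at (321,329), so I'll grip and lift it.

Emit:
move_arm --moves '[{"x": 0, "y": 0, "z": 0.04, "wx": 0, "wy": 0, "wz": 0, "hand": 0.42}, {"x": 0, "y": 0, "z": 0, "wx": 0, "wy": 0, "wz": 0, "hand": 0.39}, {"x": 0, "y": 0, "z": 0, "wx": 0, "wy": 0, "wz": 0, "hand": 0.3}, {"x": 0, "y": 0, "z": 0, "wx": 0, "wy": 0, "wz": 0, "hand": 0.25}, {"x": 0, "y": 0, "z": 0, "wx": 0, "wy": 0, "wz": 0, "hand": 0.25}]'

```text
time: 10.38
ee_pos: [0.4519, 0.0526, 0.05]
eef_rot: [-0.024, -3.141, 0.0]
contact_force: [1.0, -0.1, 0.0]
grip_width: 0.033
grasp_force: 30.0
```

Emit:
move_arm --moves '[{"x": 0, "y": 0, "z": 0, "wx": 0, "wy": 0, "wz": 0, "hand": 0.25}, {"x": 0, "y": 0, "z": 0, "wx": 0, "wy": 0, "wz": 0, "hand": 0.25}]'

```text
time: 10.55
ee_pos: [0.4519, 0.0526, 0.05]
eef_rot: [0.024, 3.141, 0.0]
contact_force: [0.0, -0.0, 0.5]
grip_width: 0.0335
grasp_force: 30.0
```

Emit:
move_arm --moves '[{"x": 0, "y": 0, "z": -0.1, "wx": 0, "wy": 0, "wz": 0, "hand": 0.25}, {"x": 0, "y": 0, "z": -0.4, "wx": 0, "wy": 0, "wz": 0, "hand": 0.25}, {"x": 0, "y": 0, "z": -0.8, "wx": 0, "wy": 0, "wz": 0, "hand": 0.25}, {"x": 0, "y": 0, "z": -1, "wx": 0, "wy": 0, "wz": 0, "hand": 0.25}, {"x": 0, "y": -0.3, "z": -0.8, "wx": 0, "wy": 0, "wz": 0, "hand": 0.25}]'

```text
time: 10.97
ee_pos: [0.4518, 0.0461, 0.1288]
eef_rot: [0.022, 3.141, 0.001]
contact_force: [0.7, 0.2, -0.5]
grip_width: 0.033
grasp_force: 30.0
```

Emit:
move_arm --moves '[{"x": 0, "y": -0.6, "z": -0.4, "wx": 0, "wy": 0, "wz": 0, "hand": 0.25}, {"x": 0, "y": -0.8, "z": 0, "wx": 0, "wy": 0, "wz": 0, "hand": 0.25}, {"x": 0, "y": -0.9, "z": 0, "wx": 0, "wy": 0, "wz": 0, "hand": 0.25}, {"x": 0, "y": -0.9, "z": 0, "wx": 0, "wy": 0, "wz": 0, "hand": 0.25}, {"x": 0, "y": -0.9, "z": 0, "wx": 0, "wy": 0, "wz": 0, "hand": 0.25}]'

```text
time: 11.38
ee_pos: [0.4501, -0.0583, 0.1378]
eef_rot: [0.023, 3.141, 0.0]
contact_force: [0.3, -0.2, -1.2]
grip_width: 0.0327
grasp_force: 30.0
```

Run:
```python
from h import *
t=capture('top');cv2.imwrite('pics/top2.png',t['color'])
for k,z in dict(pink=.024,blue=.044).items():
    h=t['color'][230:330,240:330];h=np.ascontiguousarray(h);b=blob(h,k);print(k,b,plane(*ray(t,np.array(b[1][0])+[240,230],t['pose']),z))
print(read_state()['ee_pos'],read_state()['joint_pos'])
```

```text
pink (array([ 37,  43,  18,  27, 102], dtype=int32), ((49.99467849731445, 56.063018798828125), (26.283105850219727, 26.528528213500977), 30.520082473754883)) [0.45010354 0.05417543 0.024     ]
blue (array([ 40,  45,  15,  21, 262], dtype=int32), ((49.32347106933594, 55.252281188964844), (19.544031143188477, 20.693593978881836), 8.123331069946289)) [0.45247166 0.05479035 0.044     ]
[ 0.44987575 -0.06304776  0.13801139] [-0.26443583  0.26925597  0.34786525  2.10742716 -0.1260521   0.78331906
  1.71266421]
```

Emit:
move_arm --moves '[{"x": -0.12, "y": -0.97, "z": 0, "wx": 0, "wy": 0, "wz": 0, "hand": 0.25}, {"x": -0.12, "y": -0.97, "z": 0, "wx": 0, "wy": 0, "wz": 0, "hand": 0.25}, {"x": -0.12, "y": -0.97, "z": 0, "wx": 0, "wy": 0, "wz": 0, "hand": 0.25}, {"x": -0.12, "y": -0.97, "z": 0, "wx": 0, "wy": 0, "wz": 0, "hand": 0.25}, {"x": -0.12, "y": -0.97, "z": 0, "wx": 0, "wy": 0, "wz": 0, "hand": 0.25}]'

```text
time: 11.85
ee_pos: [0.4633, -0.1798, 0.1376]
eef_rot: [0.024, 3.141, 0.0]
contact_force: [0.4, -0.4, -0.1]
grip_width: 0.0331
grasp_force: 30.0
```

Emit:
move_arm --moves '[{"x": -0.12, "y": -0.97, "z": 0, "wx": 0, "wy": 0, "wz": 0, "hand": 0.25}, {"x": -0.12, "y": -0.97, "z": 0, "wx": 0, "wy": 0, "wz": 0, "hand": 0.25}, {"x": -0.12, "y": -0.97, "z": 0, "wx": 0, "wy": 0, "wz": 0, "hand": 0.25}, {"x": -0.12, "y": -0.97, "z": 0, "wx": 0, "wy": 0, "wz": 0, "hand": 0.25}, {"x": -0.12, "y": -0.97, "z": 0, "wx": 0, "wy": 0, "wz": 0, "hand": 0.25}]'

```text
time: 12.27
ee_pos: [0.4765, -0.3013, 0.1376]
eef_rot: [-0.024, -3.141, -0.0]
contact_force: [0.3, -0.7, -0.6]
grip_width: 0.0329
grasp_force: 30.0
```

Emit:
move_arm --moves '[{"x": -0.12, "y": -0.97, "z": 0, "wx": 0, "wy": 0, "wz": 0, "hand": 0.25}, {"x": -0.12, "y": -0.97, "z": 0, "wx": 0, "wy": 0, "wz": 0, "hand": 0.25}, {"x": -0.12, "y": -0.9, "z": 0, "wx": 0, "wy": 0, "wz": 0, "hand": 0.25}, {"x": 0, "y": 0, "z": 0, "wx": 0, "wy": 0, "wz": 0, "hand": 0.25}, {"x": 0, "y": 0, "z": 0, "wx": 0, "wy": 0, "wz": 0, "hand": 0.25}]'

```text
time: 12.68
ee_pos: [0.4839, -0.3725, 0.1373]
eef_rot: [-0.028, -3.141, 0.001]
contact_force: [0.3, -0.3, 0.1]
grip_width: 0.033
grasp_force: 30.0
```

Run:
```python
from h import *
s=read_state();print(s['ee_pos'],s['eef_rot'],s['joint_pos']);wcap('w6')
```

```text
[ 0.48389449 -0.37254534  0.13727043] [-2.76314552e-02 -3.14089854e+00  5.30288354e-04] [ 0.29848059  0.51292408  0.39317248  1.73863086 -0.23475222  0.9368516
  2.33924644]
```

View pics/w6.png

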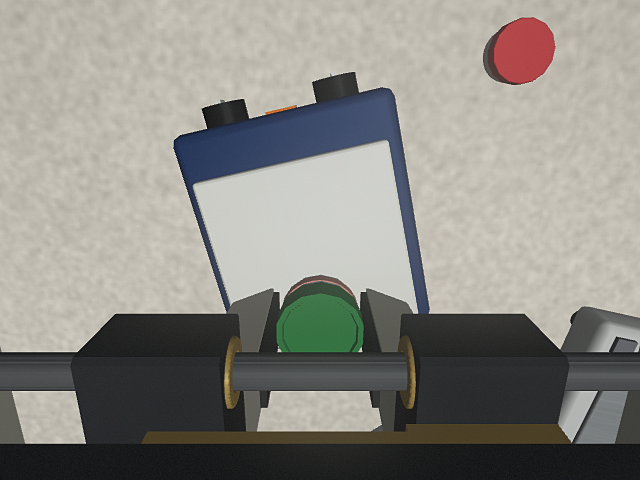

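Green is held level at (320,330). The front corners of the ceramic plate show at (194,184) and (390,141), which gives a check on its centre.

Run:
```python
from h import *
d=np.load('pics/w6.npz');c={'intrinsics':d['K']};T=d['T']
a,b=[plane(*ray(c,u,T),.07) for u in((194,184),(390,141))]
v=b-a;L=np.linalg.norm(v);n=np.array([-v[1],v[0],0])/L;n*=np.sign(n[0]);print(a,b,L,(a+b)/2+.054*n)
```

```text
[ 0.44031973 -0.43979314  0.07      ] [ 0.4194552 -0.3350289  0.07     ] 0.10682169792082401 [ 0.48284739 -0.37686368  0.07      ]
```

Emit:
move_arm --moves '[{"x": 0.03, "y": -0.18, "z": 0.3, "wx": 0, "wy": 0, "wz": 0, "hand": 0.25}, {"x": 0, "y": 0, "z": 0.7, "wx": 0, "wy": 0, "wz": 0, "hand": 0.25}, {"x": 0, "y": 0, "z": 0.7, "wx": 0, "wy": 0, "wz": 0, "hand": 0.25}, {"x": 0, "y": 0, "z": 0.4, "wx": 0, "wy": 0, "wz": 0, "hand": 0.25}, {"x": 0, "y": 0, "z": 0.1, "wx": 0, "wy": 0, "wz": 0, "hand": 0.25}]'

```text
time: 13.15
ee_pos: [0.4828, -0.3741, 0.0803]
eef_rot: [-0.022, -3.139, -0.004]
contact_force: [-0.6, -0.3, 0.0]
grip_width: 0.0329
grasp_force: 30.0
```

Emit:
move_arm --moves '[{"x": 0, "y": 0, "z": 0, "wx": 0, "wy": 0, "wz": 0, "hand": 0.25}, {"x": 0, "y": 0, "z": 0, "wx": 0, "wy": 0, "wz": 0, "hand": 0.25}, {"x": 0, "y": 0, "z": 0, "wx": 0, "wy": 0, "wz": 0, "hand": 0.25}]'

```text
time: 13.4
ee_pos: [0.4842, -0.3762, 0.0834]
eef_rot: [0.024, 3.14, -0.001]
contact_force: [-0.1, -0.4, 0.7]
grip_width: 0.0329
grasp_force: 30.0
```

Emit:
move_arm --moves '[{"x": 0, "y": 0, "z": 0.1, "wx": 0, "wy": 0, "wz": 0, "hand": 0.25}, {"x": 0, "y": 0, "z": 0.08, "wx": 0, "wy": 0, "wz": 0, "hand": 0.25}, {"x": 0, "y": 0, "z": 0, "wx": 0, "wy": 0, "wz": 0, "hand": 0.25}]'

```text
time: 13.65
ee_pos: [0.4836, -0.3758, 0.0779]
eef_rot: [0.024, 3.141, 0.0]
contact_force: [-0.3, -0.5, -0.9]
grip_width: 0.0331
grasp_force: 30.0
```

Emit:
move_arm --moves '[{"x": 0, "y": 0, "z": 0.04, "wx": 0, "wy": 0, "wz": 0, "hand": 0.25}, {"x": 0, "y": 0, "z": 0, "wx": 0, "wy": 0, "wz": 0, "hand": 0.25}]'

```text
time: 13.82
ee_pos: [0.4836, -0.3759, 0.0769]
eef_rot: [-0.024, -3.141, -0.0]
contact_force: [-0.3, -0.3, -0.4]
grip_width: 0.0328
grasp_force: 30.0
```

Emit:
move_arm --moves '[{"x": 0, "y": 0, "z": 0.04, "wx": 0, "wy": 0, "wz": 0, "hand": 0.25}, {"x": 0, "y": 0, "z": 0, "wx": 0, "wy": 0, "wz": 0, "hand": 0.25}]'

```text
time: 13.98
ee_pos: [0.4837, -0.376, 0.076]
eef_rot: [0.024, 3.141, -0.0]
contact_force: [-0.2, -0.1, -0.4]
grip_width: 0.0333
grasp_force: 30.0
```

Emit:
move_arm --moves '[{"x": 0, "y": 0, "z": 0.04, "wx": 0, "wy": 0, "wz": 0, "hand": 0.25}, {"x": 0, "y": 0, "z": 0, "wx": 0, "wy": 0, "wz": 0, "hand": 0.25}]'

```text
time: 14.15
ee_pos: [0.4837, -0.3761, 0.0759]
eef_rot: [0.024, 3.141, 0.0]
contact_force: [-2.2, 2.5, 10.7]
grip_width: 0.0331
grasp_force: 30.0
```

Emit:
move_arm --moves '[{"x": 0, "y": 0, "z": -0.03, "wx": 0, "wy": 0, "wz": 0, "hand": 0.25}, {"x": 0, "y": 0, "z": 0, "wx": 0, "wy": 0, "wz": 0, "hand": 0.6}, {"x": 0, "y": 0, "z": 0, "wx": 0, "wy": 0, "wz": 0, "hand": 0.7}, {"x": 0, "y": 0, "z": 0, "wx": 0, "wy": 0, "wz": 0, "hand": 0.7}, {"x": 0, "y": 0, "z": -0.2, "wx": 0, "wy": 0, "wz": 0, "hand": 0.7}]'

```text
time: 14.57
ee_pos: [0.4831, -0.3754, 0.0799]
eef_rot: [-0.024, -3.14, -0.002]
contact_force: [-0.0, -0.2, -1.1]
grip_width: 0.0551
grasp_force: 0.0
```

Emit:
move_arm --moves '[{"x": 0, "y": 0, "z": -0.6, "wx": 0, "wy": 0, "wz": 0, "hand": 0.8}, {"x": 0, "y": 0, "z": -0.9, "wx": 0, "wy": 0, "wz": 0, "hand": 0.8}, {"x": 0.09, "y": 0.4, "z": -0.6, "wx": 0, "wy": 0, "wz": 0, "hand": 0.8}, {"x": 0.09, "y": 0.8, "z": -0.2, "wx": 0, "wy": 0, "wz": 0, "hand": 0.8}, {"x": 0.09, "y": 1, "z": 0, "wx": 0, "wy": 0, "wz": 0, "hand": 0.8}]'

```text
time: 14.98
ee_pos: [0.4781, -0.3227, 0.1403]
eef_rot: [0.028, 3.139, -0.004]
contact_force: [0.3, 0.5, -0.3]
grip_width: 0.0735
grasp_force: 0.0
```

Emit:
move_arm --moves '[{"x": 0.09, "y": 1, "z": 0, "wx": 0, "wy": 0, "wz": 0, "hand": 0.8}, {"x": 0.09, "y": 1, "z": 0, "wx": 0, "wy": 0, "wz": 0, "hand": 0.8}, {"x": 0.09, "y": 1, "z": 0, "wx": 0, "wy": 0, "wz": 0, "hand": 0.8}, {"x": 0.09, "y": 1, "z": 0, "wx": 0, "wy": 0, "wz": 0, "hand": 0.8}, {"x": 0.09, "y": 1, "z": 0, "wx": 0, "wy": 0, "wz": 0, "hand": 0.8}]'

```text
time: 15.4
ee_pos: [0.4682, -0.1946, 0.1385]
eef_rot: [0.024, 3.141, -0.0]
contact_force: [0.2, 0.5, -0.3]
grip_width: 0.0733
grasp_force: 0.0
```

Emit:
move_arm --moves '[{"x": 0.09, "y": 1, "z": 0, "wx": 0, "wy": 0, "wz": 0, "hand": 0.8}, {"x": 0.09, "y": 1, "z": 0, "wx": 0, "wy": 0, "wz": 0, "hand": 0.8}, {"x": 0.09, "y": 1, "z": 0, "wx": 0, "wy": 0, "wz": 0, "hand": 0.8}, {"x": 0.09, "y": 1, "z": 0, "wx": 0, "wy": 0, "wz": 0, "hand": 0.8}, {"x": 0.09, "y": 1, "z": 0, "wx": 0, "wy": 0, "wz": 0, "hand": 0.8}]'

```text
time: 15.82
ee_pos: [0.4589, -0.0694, 0.1386]
eef_rot: [0.024, 3.141, 0.0]
contact_force: [-0.1, 0.3, 0.4]
grip_width: 0.0733
grasp_force: 0.0
```

Emit:
move_arm --moves '[{"x": 0.09, "y": 1, "z": 0, "wx": 0, "wy": 0, "wz": 0, "hand": 0.8}, {"x": 0.09, "y": 1, "z": 0, "wx": 0, "wy": 0, "wz": 0, "hand": 0.8}, {"x": 0.09, "y": 1, "z": 0, "wx": 0, "wy": 0, "wz": 0, "hand": 0.8}, {"x": 0.09, "y": 0.8, "z": 0, "wx": 0, "wy": 0, "wz": 0, "hand": 0.8}, {"x": 0, "y": 0, "z": 0, "wx": 0, "wy": 0, "wz": 0, "hand": 0.8}]'

```text
time: 16.23
ee_pos: [0.4513, 0.0289, 0.1384]
eef_rot: [0.016, 3.142, 0.003]
contact_force: [-0.4, 0.6, -0.2]
grip_width: 0.0735
grasp_force: 0.0
```

Emit:
move_arm --moves '[{"x": 0, "y": 0, "z": 0, "wx": 0, "wy": 0, "wz": 0, "hand": 0.8}]'

```text
time: 16.32
ee_pos: [0.4515, 0.0256, 0.1385]
eef_rot: [0.02, 3.141, 0.0]
contact_force: [0.1, -0.6, -0.4]
grip_width: 0.0732
grasp_force: 0.0
```

Run:
```python
from h import *
c,T=wcap('w7')
for k,z in dict(blue=.044,pink=.024).items():
    b=blob(c['color'],k);print(b,plane(*ray(c,b[1][0],T),z),read_state()['ee_pos'])
t=capture('top');im=t['color'].copy();im[:,:400]=0;b=blob(im,'green');print(b)
if b:print(plane(*ray(t,b[1][0],t['pose']),.09))
```

```text
(array([ 327,  202,   79,   80, 4917], dtype=int32), ((365.4478759765625, 241.4716339111328), (79.13367462158203, 79.72100830078125), 132.38150024414062)) [0.45063081 0.05414498 0.044     ] [0.45163375 0.0244851  0.1384779 ]
(array([ 314,  181,   98,   93, 2565], dtype=int32), ((361.70513916015625, 229.3553924560547), (97.82906341552734, 98.18107604980469), 131.0284881591797)) [0.4484653  0.05365597 0.024     ] [0.45163375 0.0244851  0.1384779 ]
(array([471, 269,  15,  15, 176], dtype=int32), ((478.00518798828125, 275.9737548828125), (14.187782287597656, 14.971963882446289), 103.80784606933594))
[ 0.48489205 -0.3751106   0.09      ]
```

Emit:
move_arm --moves '[{"x": 0, "y": 0.6, "z": 0.4, "wx": 0, "wy": 0, "wz": 0, "hand": 0.8}, {"x": 0, "y": 0.59, "z": 0.6, "wx": 0, "wy": 0, "wz": 0, "hand": 0.8}, {"x": 0, "y": 0, "z": 0.9, "wx": 0, "wy": 0, "wz": 0, "hand": 0.8}, {"x": 0, "y": 0, "z": 0.9, "wx": 0, "wy": 0, "wz": 0, "hand": 0.8}, {"x": 0, "y": 0, "z": 0.7, "wx": 0, "wy": 0, "wz": 0, "hand": 0.8}]'

```text
time: 16.83
ee_pos: [0.4519, 0.0532, 0.0496]
eef_rot: [-0.026, -3.141, 0.001]
contact_force: [0.4, 0.5, -0.4]
grip_width: 0.0732
grasp_force: 0.0
```

Emit:
move_arm --moves '[{"x": 0, "y": 0, "z": 0.4, "wx": 0, "wy": 0, "wz": 0, "hand": 0.8}, {"x": 0, "y": 0, "z": 0.2, "wx": 0, "wy": 0, "wz": 0, "hand": 0.7}, {"x": 0, "y": 0, "z": 0, "wx": 0, "wy": 0, "wz": 0, "hand": 0.65}, {"x": 0, "y": 0, "z": 0, "wx": 0, "wy": 0, "wz": 0, "hand": 0.65}, {"x": 0, "y": 0, "z": 0, "wx": 0, "wy": 0, "wz": 0, "hand": 0.65}]'

```text
time: 17.25
ee_pos: [0.4526, 0.054, 0.0364]
eef_rot: [0.025, 3.14, 0.0]
contact_force: [0.4, 0.6, 0.9]
grip_width: 0.0598
grasp_force: 0.0
```

Run:
```python
from h import *
print(read_state()['ee_pos'])
c,T=wcap('w8');b=blob(c['color'],'blue');print(b,plane(*ray(c,b[1][0],T),.044),read_state()['ee_pos'])
```

```text
[0.45258772 0.05401348 0.03643763]
(array([  258,   255,   126,    98, 10187], dtype=int32), ((320.658203125, 316.7436218261719), (124.28251647949219, 125.58924102783203), 62.80751037597656)) [0.45019016 0.05415641 0.044     ] [0.45261312 0.05421632 0.03650245]
```

Emit:
move_arm --moves '[{"x": 0.05, "y": 0, "z": 0.15, "wx": 0, "wy": 0, "wz": 0, "hand": 0.65}, {"x": 0, "y": 0, "z": 0.13, "wx": 0, "wy": 0, "wz": 0, "hand": 0.65}, {"x": 0, "y": 0, "z": 0, "wx": 0, "wy": 0, "wz": 0, "hand": 0.57}, {"x": 0, "y": 0, "z": 0, "wx": 0, "wy": 0, "wz": 0, "hand": 0.57}, {"x": 0, "y": 0, "z": 0, "wx": 0, "wy": 0, "wz": 0, "hand": 0.4}]'

```text
time: 17.72
ee_pos: [0.4507, 0.0544, 0.0287]
eef_rot: [-0.024, -3.141, -0.0]
contact_force: [-0.2, 0.2, -0.5]
grip_width: 0.0496
grasp_force: 23.6
```

Emit:
move_arm --moves '[{"x": 0, "y": 0, "z": 0, "wx": 0, "wy": 0, "wz": 0, "hand": 0.4}, {"x": 0, "y": 0, "z": 0, "wx": 0, "wy": 0, "wz": 0, "hand": 0.4}, {"x": 0, "y": 0, "z": 0, "wx": 0, "wy": 0, "wz": 0, "hand": 0.4}, {"x": 0, "y": 0, "z": 0, "wx": 0, "wy": 0, "wz": 0, "hand": 0.4}]'

```text
time: 18.05
ee_pos: [0.4507, 0.0544, 0.0288]
eef_rot: [0.024, 3.141, 0.0]
contact_force: [0.3, 0.5, -0.4]
grip_width: 0.0493
grasp_force: 30.0
```

Emit:
move_arm --moves '[{"x": 0, "y": 0, "z": -0.1, "wx": 0, "wy": 0, "wz": 0, "hand": 0.4}, {"x": 0, "y": 0, "z": -0.4, "wx": 0, "wy": 0, "wz": 0, "hand": 0.4}, {"x": 0, "y": 0, "z": -0.8, "wx": 0, "wy": 0, "wz": 0, "hand": 0.4}, {"x": 0, "y": 0, "z": -1, "wx": 0, "wy": 0, "wz": 0, "hand": 0.4}, {"x": 0, "y": 0.3, "z": -1, "wx": 0, "wy": 0, "wz": 0, "hand": 0.4}]'

```text
time: 18.47
ee_pos: [0.4502, 0.0604, 0.112]
eef_rot: [-0.027, -3.14, 0.002]
contact_force: [0.9, -0.6, 0.5]
grip_width: 0.0492
grasp_force: 30.0
```

Emit:
move_arm --moves '[{"x": -0.05, "y": 0.6, "z": -0.8, "wx": 0, "wy": 0, "wz": 0, "hand": 0.4}, {"x": -0.05, "y": 0.8, "z": -0.6, "wx": 0, "wy": 0, "wz": 0, "hand": 0.4}, {"x": -0.05, "y": 0.9, "z": -0.2, "wx": 0, "wy": 0, "wz": 0, "hand": 0.4}, {"x": -0.05, "y": 0.9, "z": 0, "wx": 0, "wy": 0, "wz": 0, "hand": 0.4}, {"x": -0.05, "y": 0.9, "z": 0, "wx": 0, "wy": 0, "wz": 0, "hand": 0.4}]'

```text
time: 18.88
ee_pos: [0.4589, 0.1654, 0.1521]
eef_rot: [0.024, 3.14, 0.001]
contact_force: [0.2, -0.0, -1.1]
grip_width: 0.0495
grasp_force: 30.0
```

Emit:
move_arm --moves '[{"x": -0.05, "y": 1, "z": 0, "wx": 0, "wy": 0, "wz": 0, "hand": 0.4}, {"x": -0.05, "y": 1, "z": 0, "wx": 0, "wy": 0, "wz": 0, "hand": 0.4}, {"x": -0.05, "y": 1, "z": 0, "wx": 0, "wy": 0, "wz": 0, "hand": 0.4}, {"x": -0.05, "y": 1, "z": 0, "wx": 0, "wy": 0, "wz": 0, "hand": 0.4}, {"x": -0.05, "y": 1, "z": 0, "wx": 0, "wy": 0, "wz": 0, "hand": 0.4}]'

```text
time: 19.3
ee_pos: [0.4666, 0.2903, 0.1514]
eef_rot: [-0.024, -3.141, 0.0]
contact_force: [0.9, -0.7, 0.4]
grip_width: 0.0499
grasp_force: 30.0
```

Emit:
move_arm --moves '[{"x": -0.05, "y": 1, "z": 0, "wx": 0, "wy": 0, "wz": 0, "hand": 0.4}, {"x": -0.05, "y": 1, "z": 0, "wx": 0, "wy": 0, "wz": 0, "hand": 0.4}, {"x": -0.05, "y": 0.8, "z": 0, "wx": 0, "wy": 0, "wz": 0, "hand": 0.4}, {"x": 0, "y": 0, "z": 0, "wx": 0, "wy": 0, "wz": 0, "hand": 0.4}, {"x": 0, "y": 0, "z": 0, "wx": 0, "wy": 0, "wz": 0, "hand": 0.4}]'

```text
time: 19.72
ee_pos: [0.4711, 0.36, 0.151]
eef_rot: [-0.021, -3.141, 0.0]
contact_force: [-0.3, -0.5, -1.3]
grip_width: 0.0492
grasp_force: 30.0
```

Run:
```python
from h import *
s=read_state();print(s['ee_pos'],s['eef_rot'],s['joint_pos']);wcap('w9')
```

```text
[0.47110507 0.36003529 0.1509913 ] [-2.07932640e-02 -3.14118069e+00  4.25350414e-04] [-0.91175622  0.45766895  0.23830867  1.7603784  -0.12961167  0.93926741
  0.93721656]
```

View pics/w9.png

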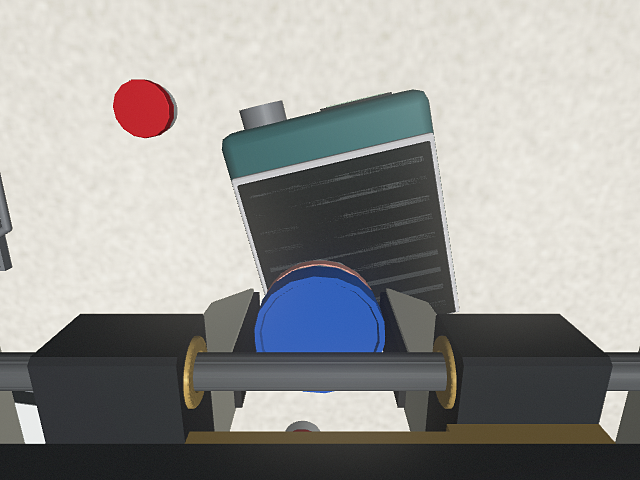

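Blue is held level at (320,328). The front corners of the shaker platform show at (234,182) and (431,137).

Run:
```python
from h import *
d=np.load('pics/w9.npz');c={'intrinsics':d['K']};T=d['T']
a,b=[plane(*ray(c,u,T),.076) for u in((234,182),(431,137))]
v=b-a;L=np.linalg.norm(v);n=np.array([-v[1],v[0],0])/L;n*=np.sign(n[0]);print(a,b,L,(a+b)/2+.056*n)
```

```text
[0.42831658 0.31263864 0.076     ] [0.40528206 0.42052027 0.076     ] 0.11031335786044501 [0.47156487 0.37827281 0.076     ]
```

Emit:
move_arm --moves '[{"x": 0, "y": 0.4, "z": 0.3, "wx": 0, "wy": 0, "wz": 0, "hand": 0.4}, {"x": 0, "y": 0.3, "z": 0.7, "wx": 0, "wy": 0, "wz": 0, "hand": 0.4}, {"x": 0, "y": 0, "z": 0.7, "wx": 0, "wy": 0, "wz": 0, "hand": 0.4}, {"x": 0, "y": 0, "z": 0.5, "wx": 0, "wy": 0, "wz": 0, "hand": 0.4}, {"x": 0, "y": 0, "z": 0.2, "wx": 0, "wy": 0, "wz": 0, "hand": 0.4}]'

```text
time: 20.18
ee_pos: [0.471, 0.3753, 0.089]
eef_rot: [-0.025, -3.139, 0.004]
contact_force: [-0.2, 0.3, -0.4]
grip_width: 0.0494
grasp_force: 30.0
```

Emit:
move_arm --moves '[{"x": 0, "y": 0, "z": 0, "wx": 0, "wy": 0, "wz": 0, "hand": 0.4}, {"x": 0, "y": 0, "z": 0, "wx": 0, "wy": 0, "wz": 0, "hand": 0.4}, {"x": 0, "y": 0, "z": 0, "wx": 0, "wy": 0, "wz": 0, "hand": 0.4}]'

```text
time: 20.43
ee_pos: [0.4725, 0.3767, 0.0921]
eef_rot: [0.025, 3.141, 0.001]
contact_force: [0.4, 0.3, 0.2]
grip_width: 0.0493
grasp_force: 30.0
```

Emit:
move_arm --moves '[{"x": 0.03, "y": 0, "z": 0.16, "wx": 0, "wy": 0, "wz": 0, "hand": 0.4}, {"x": 0, "y": 0, "z": 0.12, "wx": 0, "wy": 0, "wz": 0, "hand": 0.4}, {"x": 0, "y": 0, "z": 0.08, "wx": 0, "wy": 0, "wz": 0, "hand": 0.4}, {"x": 0, "y": 0, "z": 0, "wx": 0, "wy": 0, "wz": 0, "hand": 0.4}]'

```text
time: 20.77
ee_pos: [0.4709, 0.3765, 0.0818]
eef_rot: [-0.024, -3.141, 0.001]
contact_force: [-0.2, 0.3, -0.6]
grip_width: 0.0496
grasp_force: 30.0
```

Emit:
move_arm --moves '[{"x": 0, "y": 0, "z": 0.04, "wx": 0, "wy": 0, "wz": 0, "hand": 0.4}, {"x": 0, "y": 0, "z": 0, "wx": 0, "wy": 0, "wz": 0, "hand": 0.4}]'

```text
time: 20.93
ee_pos: [0.4711, 0.3766, 0.0811]
eef_rot: [-0.024, -3.141, 0.0]
contact_force: [0.1, 0.4, -0.5]
grip_width: 0.0493
grasp_force: 30.0
```

Emit:
move_arm --moves '[{"x": 0, "y": 0, "z": 0.02, "wx": 0, "wy": 0, "wz": 0, "hand": 0.4}, {"x": 0, "y": 0, "z": 0, "wx": 0, "wy": 0, "wz": 0, "hand": 0.4}]'

```text
time: 21.1
ee_pos: [0.4712, 0.3766, 0.0808]
eef_rot: [0.024, 3.141, 0.0]
contact_force: [0.4, 0.0, -0.3]
grip_width: 0.0493
grasp_force: 30.0
```

Emit:
move_arm --moves '[{"x": 0, "y": 0, "z": 0.03, "wx": 0, "wy": 0, "wz": 0, "hand": 0.4}, {"x": 0, "y": 0, "z": 0, "wx": 0, "wy": 0, "wz": 0, "hand": 0.4}]'

```text
time: 21.27
ee_pos: [0.4713, 0.3767, 0.0807]
eef_rot: [0.024, 3.141, 0.001]
contact_force: [-2.2, -1.3, 7.7]
grip_width: 0.0495
grasp_force: 30.0
```

Emit:
move_arm --moves '[{"x": 0, "y": 0, "z": -0.03, "wx": 0, "wy": 0, "wz": 0, "hand": 0.4}, {"x": 0, "y": 0, "z": 0, "wx": 0, "wy": 0, "wz": 0, "hand": 0.7}, {"x": 0, "y": 0, "z": 0, "wx": 0, "wy": 0, "wz": 0, "hand": 0.75}, {"x": 0, "y": 0, "z": 0, "wx": 0, "wy": 0, "wz": 0, "hand": 0.75}, {"x": 0, "y": 0, "z": -0.2, "wx": 0, "wy": 0, "wz": 0, "hand": 0.75}]'

```text
time: 21.68
ee_pos: [0.4706, 0.3762, 0.085]
eef_rot: [-0.024, -3.14, 0.002]
contact_force: [-0.2, 0.4, -0.1]
grip_width: 0.0678
grasp_force: 0.0
```

Emit:
move_arm --moves '[{"x": 0, "y": 0, "z": -0.6, "wx": 0, "wy": 0, "wz": 0, "hand": 1}, {"x": 0, "y": 0, "z": -0.9, "wx": 0, "wy": 0, "wz": 0, "hand": 1}, {"x": 0.05, "y": -0.4, "z": -0.6, "wx": 0, "wy": 0, "wz": 0, "hand": 1}, {"x": 0.05, "y": -0.8, "z": -0.2, "wx": 0, "wy": 0, "wz": 0, "hand": 1}, {"x": 0.05, "y": -1, "z": 0, "wx": 0, "wy": 0, "wz": 0, "hand": 1}]'

```text
time: 22.1
ee_pos: [0.4671, 0.3234, 0.1452]
eef_rot: [0.02, 3.139, 0.005]
contact_force: [0.2, 0.0, -0.9]
grip_width: 0.0916
grasp_force: 0.0
```

Emit:
move_arm --moves '[{"x": 0.05, "y": -1, "z": 0, "wx": 0, "wy": 0, "wz": 0, "hand": 1}, {"x": 0.05, "y": -1, "z": 0, "wx": 0, "wy": 0, "wz": 0, "hand": 1}, {"x": 0.05, "y": -1, "z": 0, "wx": 0, "wy": 0, "wz": 0, "hand": 1}, {"x": 0.05, "y": -1, "z": 0, "wx": 0, "wy": 0, "wz": 0, "hand": 1}, {"x": 0.05, "y": -1, "z": 0, "wx": 0, "wy": 0, "wz": 0, "hand": 1}]'

```text
time: 22.52
ee_pos: [0.4583, 0.1957, 0.1436]
eef_rot: [0.024, 3.141, 0.001]
contact_force: [0.8, 0.3, 0.0]
grip_width: 0.092
grasp_force: 0.0
```

Emit:
move_arm --moves '[{"x": 0.05, "y": -1, "z": 0, "wx": 0, "wy": 0, "wz": 0, "hand": 1}, {"x": 0.05, "y": -1, "z": 0, "wx": 0, "wy": 0, "wz": 0, "hand": 1}, {"x": 0.05, "y": -1, "z": 0, "wx": 0, "wy": 0, "wz": 0, "hand": 1}, {"x": 0.05, "y": -1, "z": 0, "wx": 0, "wy": 0, "wz": 0, "hand": 1}, {"x": 0.05, "y": -0.8, "z": 0, "wx": 0, "wy": 0, "wz": 0, "hand": 1}]'

```text
time: 22.93
ee_pos: [0.4501, 0.075, 0.1436]
eef_rot: [0.026, 3.141, -0.0]
contact_force: [-0.3, -0.2, 0.2]
grip_width: 0.0917
grasp_force: 0.0
```

Emit:
move_arm --moves '[{"x": 0, "y": 0, "z": 0, "wx": 0, "wy": 0, "wz": 0, "hand": 1}, {"x": 0, "y": 0, "z": 0, "wx": 0, "wy": 0, "wz": 0, "hand": 1}]'

```text
time: 23.1
ee_pos: [0.4504, 0.0759, 0.1436]
eef_rot: [0.028, 3.141, 0.0]
contact_force: [-0.4, 0.0, 0.1]
grip_width: 0.0919
grasp_force: 0.0
```

Run:
```python
from h import *
print(read_state()['ee_pos'])
c,T=wcap('w10');b=blob(c['color'],'pink');print(b,plane(*ray(c,b[1][0],T),.024))
t=capture('top');im=t['color'].copy();im[:,200:]=0;b=blob(im,'blue');print(b)
if b:print(plane(*ray(t,b[1][0],t['pose']),.096))
```

```text
[0.45042782 0.07594744 0.14364487]
(array([ 239,  182,   97,   95, 7170], dtype=int32), ((287.5547180175781, 229.4342041015625), (95.14521026611328, 96.28119659423828), 102.85546112060547)) [0.44824336 0.05375322 0.024     ]
(array([134, 262,  24,  23, 428], dtype=int32), ((145.27471923828125, 273.3253479003906), (22.71490478515625, 23.67357635498047), 81.07740020751953))
[0.47255368 0.37616583 0.096     ]
```

Emit:
move_arm --moves '[{"x": 0.04, "y": -0.5, "z": 0.4, "wx": 0, "wy": 0, "wz": 0, "hand": 1}, {"x": 0, "y": -0.38, "z": 0.8, "wx": 0, "wy": 0, "wz": 0, "hand": 1}, {"x": 0, "y": 0, "z": 1, "wx": 0, "wy": 0, "wz": 0, "hand": 1}, {"x": 0, "y": 0, "z": 1, "wx": 0, "wy": 0, "wz": 0, "hand": 1}, {"x": 0, "y": 0, "z": 0.8, "wx": 0, "wy": 0, "wz": 0, "hand": 1}]'

```text
time: 23.62
ee_pos: [0.4489, 0.0561, 0.0419]
eef_rot: [-0.021, -3.141, -0.0]
contact_force: [0.2, 0.8, 0.6]
grip_width: 0.0918
grasp_force: 0.0
```

Emit:
move_arm --moves '[{"x": 0, "y": 0, "z": 0.6, "wx": 0, "wy": 0, "wz": 0, "hand": 1}, {"x": 0, "y": 0, "z": 0.3, "wx": 0, "wy": 0, "wz": 0, "hand": 1}, {"x": 0, "y": 0, "z": 0, "wx": 0, "wy": 0, "wz": 0, "hand": 0.85}, {"x": 0, "y": 0, "z": 0, "wx": 0, "wy": 0, "wz": 0, "hand": 0.85}, {"x": 0, "y": 0, "z": 0, "wx": 0, "wy": 0, "wz": 0, "hand": 0.85}]'

```text
time: 24.03
ee_pos: [0.4496, 0.0554, 0.0215]
eef_rot: [0.023, 3.14, 0.001]
contact_force: [-0.4, -0.7, 0.1]
grip_width: 0.0789
grasp_force: 0.0
```

Run:
```python
from h import *
print(read_state()['ee_pos'])
c,T=wcap('w11');b=blob(c['color'],'pink');print(b,plane(*ray(c,b[1][0],T),.024))
```

```text
[0.44959883 0.05540114 0.02146856]
(array([  235,   231,   163,   121, 15998], dtype=int32), ((316.23114013671875, 313.4253845214844), (159.74888610839844, 164.55496215820312), 172.73760986328125)) [0.44832011 0.05372488 0.024     ]
```

View pics/w11.png

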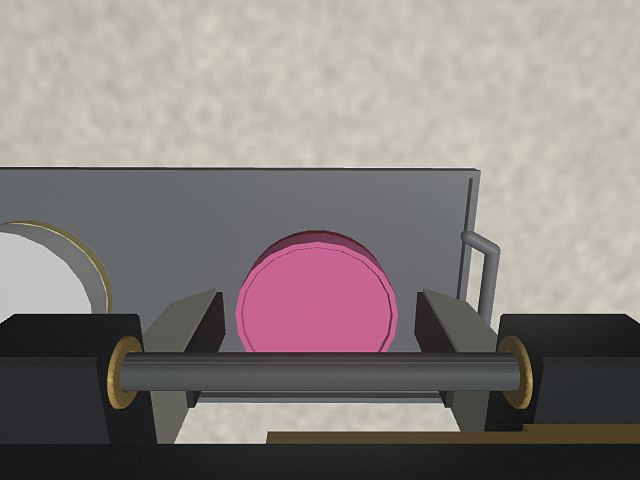

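Pink sits at (316,313) between the fingers, within 2 mm. I'll correct that, lower, and grip.

Emit:
move_arm --moves '[{"x": 0.03, "y": -0.06, "z": 0.2, "wx": 0, "wy": 0, "wz": 0, "hand": 0.85}, {"x": 0, "y": 0, "z": 0.15, "wx": 0, "wy": 0, "wz": 0, "hand": 0.85}, {"x": 0, "y": 0, "z": 0.06, "wx": 0, "wy": 0, "wz": 0, "hand": 0.85}, {"x": 0, "y": 0, "z": 0, "wx": 0, "wy": 0, "wz": 0, "hand": 0.75}, {"x": 0, "y": 0, "z": 0, "wx": 0, "wy": 0, "wz": 0, "hand": 0.74}]'

```text
time: 24.5
ee_pos: [0.4481, 0.0534, 0.0104]
eef_rot: [-0.024, -3.141, 0.0]
contact_force: [0.3, -0.9, 0.4]
grip_width: 0.0699
grasp_force: 0.0
```

Emit:
move_arm --moves '[{"x": 0, "y": 0, "z": 0, "wx": 0, "wy": 0, "wz": 0, "hand": 0.6}, {"x": 0, "y": 0, "z": 0, "wx": 0, "wy": 0, "wz": 0, "hand": 0.6}, {"x": 0, "y": 0, "z": 0, "wx": 0, "wy": 0, "wz": 0, "hand": 0.6}, {"x": 0, "y": 0, "z": 0, "wx": 0, "wy": 0, "wz": 0, "hand": 0.6}, {"x": 0, "y": 0, "z": 0, "wx": 0, "wy": 0, "wz": 0, "hand": 0.6}]'

```text
time: 24.92
ee_pos: [0.4482, 0.0534, 0.0105]
eef_rot: [0.024, 3.141, 0.0]
contact_force: [-0.5, 0.3, -0.1]
grip_width: 0.0651
grasp_force: 30.0
```

Emit:
move_arm --moves '[{"x": 0, "y": 0, "z": -0.1, "wx": 0, "wy": 0, "wz": 0, "hand": 0.6}, {"x": 0, "y": 0, "z": -0.4, "wx": 0, "wy": 0, "wz": 0, "hand": 0.6}, {"x": 0, "y": 0, "z": -0.8, "wx": 0, "wy": 0, "wz": 0, "hand": 0.6}, {"x": 0, "y": 0, "z": -0.9, "wx": 0, "wy": 0, "wz": 0, "hand": 0.6}, {"x": -0.3, "y": 0.13, "z": -0.8, "wx": 0, "wy": 0, "wz": 0, "hand": 0.6}]'

```text
time: 25.33
ee_pos: [0.4541, 0.0557, 0.0864]
eef_rot: [-0.026, -3.139, 0.001]
contact_force: [-0.4, 0.6, -1.5]
grip_width: 0.0649
grasp_force: 30.0
```

Emit:
move_arm --moves '[{"x": -0.6, "y": 0.25, "z": -0.4, "wx": 0, "wy": 0, "wz": 0, "hand": 0.6}, {"x": -0.8, "y": 0.35, "z": -0.2, "wx": 0, "wy": 0, "wz": 0, "hand": 0.6}, {"x": -0.9, "y": 0.4, "z": 0, "wx": 0, "wy": 0, "wz": 0, "hand": 0.6}, {"x": -0.9, "y": 0.4, "z": 0, "wx": 0, "wy": 0, "wz": 0, "hand": 0.6}, {"x": -0.9, "y": 0.4, "z": 0, "wx": 0, "wy": 0, "wz": 0, "hand": 0.6}]'

```text
time: 25.75
ee_pos: [0.5598, 0.1005, 0.1009]
eef_rot: [0.024, 3.141, 0.0]
contact_force: [-0.5, -0.7, -0.8]
grip_width: 0.0652
grasp_force: 30.0
```

Emit:
move_arm --moves '[{"x": -0.9, "y": 0.4, "z": 0, "wx": 0, "wy": 0, "wz": 0, "hand": 0.6}, {"x": -0.9, "y": 0.4, "z": 0, "wx": 0, "wy": 0, "wz": 0, "hand": 0.6}, {"x": -0.9, "y": 0.4, "z": 0, "wx": 0, "wy": 0, "wz": 0, "hand": 0.6}, {"x": -0.9, "y": 0.35, "z": 0, "wx": 0, "wy": 0, "wz": 0, "hand": 0.6}, {"x": -0.7, "y": 0.3, "z": 0, "wx": 0, "wy": 0, "wz": 0, "hand": 0.6}]'

```text
time: 26.17
ee_pos: [0.6684, 0.1453, 0.1004]
eef_rot: [0.023, 3.141, 0.0]
contact_force: [0.4, 0.3, -1.0]
grip_width: 0.0653
grasp_force: 30.0
```

Emit:
move_arm --moves '[{"x": 0, "y": 0, "z": 0, "wx": 0, "wy": 0, "wz": 0, "hand": 0.6}, {"x": 0, "y": 0, "z": 0, "wx": 0, "wy": 0, "wz": 0, "hand": 0.6}]'

```text
time: 26.33
ee_pos: [0.6672, 0.1448, 0.1]
eef_rot: [-0.023, -3.141, 0.001]
contact_force: [-0.7, -0.1, -0.5]
grip_width: 0.0653
grasp_force: 30.0
```

Run:
```python
from h import *
s=read_state();print(s['ee_pos'],s['eef_rot'],s['joint_pos']);wcap('w12')
```

```text
[0.66719252 0.14480598 0.09996696] [-2.32587995e-02 -3.14094269e+00  6.03625366e-04] [-0.47403539  0.65126614  0.29187887  1.57020727 -0.21543216  0.95256764
  1.44278441]
```

View pics/w12.png

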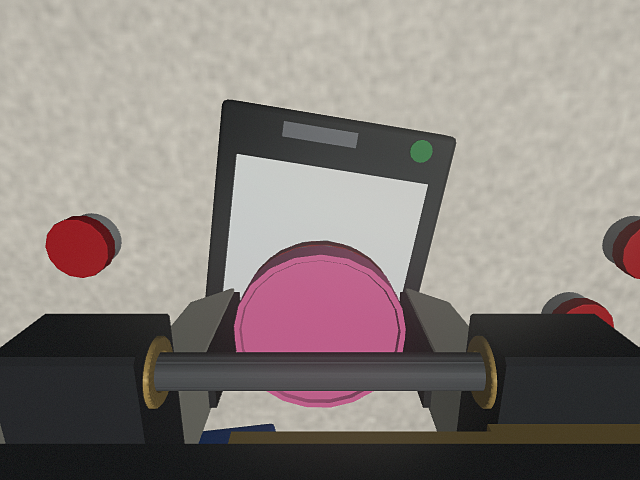

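Pink is held level at (320,330). The near corners of the diffuser show at (236,154) and (428,184).

Run:
```python
from h import *
d=np.load('pics/w12.npz');c={'intrinsics':d['K']};T=d['T']
a,b=[plane(*ray(c,u,T),.026) for u in((236,154),(428,184))]
v=b-a;L=np.linalg.norm(v);n=np.array([-v[1],v[0],0])/L;n*=np.sign(n[0]);print(a,b,L,(a+b)/2+.053*n)
```

```text
[0.60889724 0.09989771 0.026     ] [0.62674931 0.2051096  0.026     ] 0.10671568351673762 [0.67007642 0.14363748 0.026     ]
```

Emit:
move_arm --moves '[{"x": -0.1, "y": -0.03, "z": 0.3, "wx": 0, "wy": 0, "wz": 0, "hand": 0.6}, {"x": 0, "y": 0, "z": 0.7, "wx": 0, "wy": 0, "wz": 0, "hand": 0.6}, {"x": 0, "y": 0, "z": 0.7, "wx": 0, "wy": 0, "wz": 0, "hand": 0.6}, {"x": 0, "y": 0, "z": 0.5, "wx": 0, "wy": 0, "wz": 0, "hand": 0.6}, {"x": 0, "y": 0, "z": 0.2, "wx": 0, "wy": 0, "wz": 0, "hand": 0.6}]'

```text
time: 26.8
ee_pos: [0.6677, 0.1431, 0.0382]
eef_rot: [-0.025, -3.138, 0.001]
contact_force: [-0.7, -0.1, -0.9]
grip_width: 0.0656
grasp_force: 30.0
```

Emit:
move_arm --moves '[{"x": 0, "y": 0, "z": 0, "wx": 0, "wy": 0, "wz": 0, "hand": 0.6}, {"x": 0, "y": 0, "z": 0, "wx": 0, "wy": 0, "wz": 0, "hand": 0.6}, {"x": 0, "y": 0, "z": 0, "wx": 0, "wy": 0, "wz": 0, "hand": 0.6}]'

```text
time: 27.05
ee_pos: [0.6702, 0.1438, 0.0415]
eef_rot: [0.024, 3.14, 0.001]
contact_force: [-0.3, -0.0, -0.6]
grip_width: 0.0654
grasp_force: 30.0
```

Emit:
move_arm --moves '[{"x": 0, "y": 0, "z": 0.15, "wx": 0, "wy": 0, "wz": 0, "hand": 0.6}, {"x": 0, "y": 0, "z": 0.1, "wx": 0, "wy": 0, "wz": 0, "hand": 0.6}, {"x": 0, "y": 0, "z": 0.04, "wx": 0, "wy": 0, "wz": 0, "hand": 0.6}, {"x": 0, "y": 0, "z": 0, "wx": 0, "wy": 0, "wz": 0, "hand": 0.6}]'

```text
time: 27.38
ee_pos: [0.6694, 0.1438, 0.033]
eef_rot: [-0.024, -3.141, 0.0]
contact_force: [0.9, -0.1, 0.3]
grip_width: 0.0653
grasp_force: 30.0
```

Emit:
move_arm --moves '[{"x": 0, "y": 0, "z": 0.03, "wx": 0, "wy": 0, "wz": 0, "hand": 0.6}, {"x": 0, "y": 0, "z": 0, "wx": 0, "wy": 0, "wz": 0, "hand": 0.6}]'

```text
time: 27.55
ee_pos: [0.6697, 0.1438, 0.0326]
eef_rot: [0.024, 3.141, 0.0]
contact_force: [-0.7, -0.1, 0.3]
grip_width: 0.0654
grasp_force: 30.0
```

Emit:
move_arm --moves '[{"x": 0, "y": 0, "z": 0.03, "wx": 0, "wy": 0, "wz": 0, "hand": 0.6}, {"x": 0, "y": 0, "z": 0, "wx": 0, "wy": 0, "wz": 0, "hand": 0.6}]'

```text
time: 27.72
ee_pos: [0.6697, 0.1439, 0.0326]
eef_rot: [0.024, 3.141, 0.001]
contact_force: [-3.6, 0.2, 7.4]
grip_width: 0.0648
grasp_force: 30.0
```

Contact on the pad. Next I release, retreat and check.

Emit:
move_arm --moves '[{"x": 0, "y": 0, "z": -0.03, "wx": 0, "wy": 0, "wz": 0, "hand": 0.6}, {"x": 0, "y": 0, "z": 0, "wx": 0, "wy": 0, "wz": 0, "hand": 0.9}, {"x": 0, "y": 0, "z": 0, "wx": 0, "wy": 0, "wz": 0, "hand": 0.9}, {"x": 0, "y": 0, "z": 0, "wx": 0, "wy": 0, "wz": 0, "hand": 0.9}, {"x": 0, "y": 0, "z": -0.2, "wx": 0, "wy": 0, "wz": 0, "hand": 0.9}]'

```text
time: 28.13
ee_pos: [0.6689, 0.1437, 0.0366]
eef_rot: [-0.024, -3.14, 0.001]
contact_force: [-0.3, 1.4, 0.4]
grip_width: 0.0819
grasp_force: 0.0
```

Emit:
move_arm --moves '[{"x": 0, "y": 0, "z": -0.6, "wx": 0, "wy": 0, "wz": 0, "hand": 0.9}, {"x": 0, "y": 0, "z": -1, "wx": 0, "wy": 0, "wz": 0, "hand": 0.9}, {"x": 0, "y": 0, "z": -1, "wx": 0, "wy": 0, "wz": 0, "hand": 0.9}, {"x": 0, "y": 0, "z": -1, "wx": 0, "wy": 0, "wz": 0, "hand": 0.9}, {"x": 0.7, "y": 0, "z": -1, "wx": 0, "wy": 0, "wz": 0, "hand": 0.9}]'

```text
time: 28.55
ee_pos: [0.6542, 0.1434, 0.154]
eef_rot: [0.025, 3.139, -0.001]
contact_force: [-1.6, 0.4, 1.4]
grip_width: 0.0828
grasp_force: 0.0
```

Emit:
move_arm --moves '[{"x": 1, "y": 0, "z": -0.8, "wx": 0, "wy": 0, "wz": 0, "hand": 0.9}, {"x": 1, "y": 0, "z": 0, "wx": 0, "wy": 0, "wz": 0, "hand": 0.9}, {"x": 1, "y": 0, "z": 0, "wx": 0, "wy": 0, "wz": 0, "hand": 0.9}, {"x": 1, "y": 0, "z": 0, "wx": 0, "wy": 0, "wz": 0, "hand": 0.9}, {"x": 1, "y": 0, "z": 0, "wx": 0, "wy": 0, "wz": 0, "hand": 0.9}]'

```text
time: 28.97
ee_pos: [0.526, 0.1459, 0.173]
eef_rot: [0.024, 3.141, 0.001]
contact_force: [0.1, 0.1, -0.2]
grip_width: 0.0827
grasp_force: 0.0
```

Emit:
move_arm --moves '[{"x": 1, "y": 0, "z": 0, "wx": 0, "wy": 0, "wz": 0, "hand": 0.9}, {"x": 1, "y": 0, "z": 0, "wx": 0, "wy": 0, "wz": 0, "hand": 0.9}, {"x": 0, "y": 0, "z": 0, "wx": 0, "wy": 0, "wz": 0, "hand": 0.9}, {"x": 0, "y": 0, "z": 0, "wx": 0, "wy": 0, "wz": 0, "hand": 0.9}, {"x": 0, "y": 0, "z": 0, "wx": 0, "wy": 0, "wz": 0, "hand": 0.9}]'

```text
time: 29.38
ee_pos: [0.4781, 0.1469, 0.1731]
eef_rot: [0.024, 3.14, 0.001]
contact_force: [0.1, -0.6, 0.0]
grip_width: 0.0827
grasp_force: 0.0
```

Run:
```python
from h import *
cv2.imwrite('pics/topf.png',capture('top')['color'][120:360]);cv2.imwrite('pics/scenef.png',capture('scene')['color'])
a=cv2.imread('pics/topf.png');b=cv2.imread('pics/scenef.png')[60:400];cv2.imwrite('pics/fin.png',np.vstack([a,b]))
```

```text
(no output)
```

View pics/fin.png

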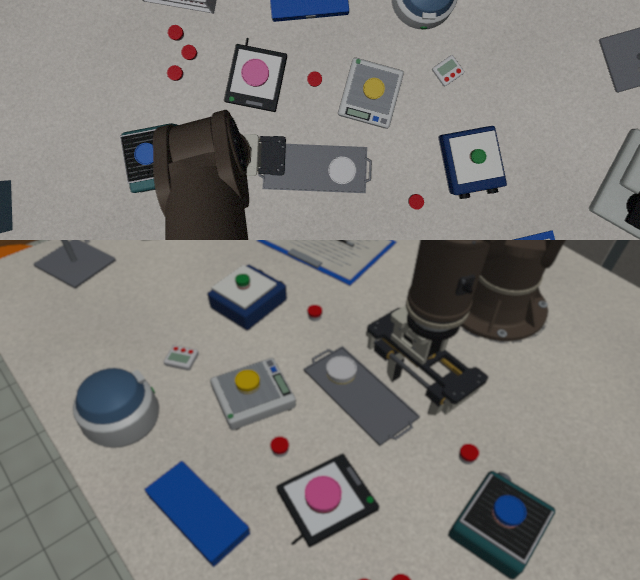

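All four dishes stand level at the centre of their plates: pink (255,72), yellow (374,88), green (478,156), blue (145,153). White is still on the tray at (342,170) and the gripper is clear.

```bash
python3 -c "
from station import *
print(hand_in())"
```

```text
the job is handed in; nothing more can be done
None
```

The job is handed in: yellow is on the balance pan, blue on the shaker, green on the hot plate and pink on the light pad, each released upright within a few mm of its plate's centre, and the white blank stayed on the tray; green had to go before blue because it was stacked on top of it.

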